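# Steady the swinging drop hook and hang the measuring cup

### The job

The drop hook under the rack's shelf is swinging freely: with a touch, bring it to hang still. Then take the aluminium measuring cup that has a hoop over its mouth, keep it upright, and hang it by the hoop in the hook, leaving it to hang there upright and at rest, clear of the slab. Do not disturb the other things on the slab.

Things in the scene. Friction and masses are not known exactly. Their poses are not given: they have to be found in the camera images.
- pivot (a point): Pivot of the hook, 337 mm high, on the rack (fixed, but stands elsewhere each time, yawed -0.1 to -0.6 rad). Axes are the rack's: z up, -x out of the rack towards the robot, y along the pivot pin. A stalk 14 mm thick holds it under the shelf. All below it is free but two uprights 22 mm square, 130 mm on its +x side at y -110 and +110 mm.
- shelf_edge (a point): Middle of the front edge of the slatted shelf over the hook, at its underside: 85 mm on the -x side of the pivot, 410 mm high. Shelf and frame (frame from 392 mm up) are 250 mm wide along y and reach from here 220 mm back in +x, so the tool must lean back towards the robot to work at the hook. Same axes as pivot.
- hook (a joint): Angle of the steel hook about the pivot pin (rack +y), rad; left alone it rests at about +0.05, loaded near 0; positive swings its lower end to -x (towards the robot). Almost frictionless: it starts 0.35 to 0.5 rad aside, swings from the first moment with a period of 0.6 to 0.7 s, and left alone swings on for minutes. Stops at +-0.8. Mass 120 g.
- hook_seat (a point): Where the centre of a hoop's bar rests in the hook: 123.5 mm straight below the pivot when plumb; moves with the hook. Hook of 8 mm round bar, a J in the rack's xz plane, free tip on the -x side: 24 mm clear between tip and shank; tip top 25.5 mm above the seat point, the J's outer front 20 to 22 mm on its -x side, its bottom 11.5 mm below.
- hook_shank (a point): Point on the hook's shank 60 mm above the seat point and 16 mm on its +x side. The shank runs straight up here from the bend to 73 mm above the seat, then slants back to the pivot line.
- cup_centre (a point): Centre (on the axis, 40 mm above the base) of the measuring cup to hang: aluminium, 90 mm across the rim, 80 mm tall, 140 to 280 g. Axes are the cup's, z up. A fixed D handle stands out along its -x (roughly to the robot): 12 mm thick along y; its upright outer bar is 14 mm wide, centred 81 mm from the axis, 18 to 74 mm above the base.
- cup_hoop (a point): Centre of the top of the cup's rigid hoop, a 7 mm round bar arched over the mouth in the cup's yz plane: on the cup's axis, 97 mm above cup_centre and 137 mm above the base. The arch falls 6 mm within 24 mm either side along y and comes down to the rim at y -43 and +43 mm; below it is free.
- cup: The same cup; origin at the centre of its underside.
- plain_cup: Bystander: a like cup without a hoop, 80 mm tall; origin under its centre. It and the hooped cup may change places.
- tub: Bystander: clear plastic tub with white clip-on lid, 120 x 190 x 97 mm; origin under its centre.
- brush: Bystander: bamboo scrubbing brush lying on its bristles, 220 mm long, 34 mm high, handle along its -x; origin on the slab.
- bottle: Bystander: white bottle 70 mm across, 190 mm tall; origin under its centre.
- jar: Bystander: glass jar 76 mm across, 100 mm tall; origin under its centre.
- soap: Bystander: bar of soap on a dish, 120 x 85 x 42 mm; origin under its centre.
Mind the look-alikes: they are no part of the job. What is shaped like the cup but pink is not meant.

How it is judged:
On the way:
1. the hook has been brought to hang still, the hoop not yet in it (value of joint hook between -0.3 and 0.3 rad and velocity of joint hook between -0.25 and 0.25 rad/s and distance between cup_hoop and hook_seat above 0.02 m), for 0.5 s.
At the end, for the whole second after the job is handed in: The top of the cup's hoop lies in the hook (within 15 mm of the seat point), the cup hangs free of the slab, upright within 15 degrees, released and at rest (under 0.08 m/s), the hook within 0.15 rad of plumb (distance between cup_hoop and hook_seat below 0.015 m and angle between cup's own z axis and vertical below 0.26 rad and linear speed of cup below 0.08 m/s and height (world z) of cup_centre above 0.09 m and contact force between cup and the fingers below 0.05 N and value of joint hook between -0.15 and 0.15 rad); the robot touches nothing.
It fails at once if the hooped cup is tipped by more than 35 degrees (angle between cup's own z axis and vertical above 0.61 rad).
It fails at once if another thing on the slab is moved more than 30 mm (distance of any of plain_cup, tub, brush, bottle, jar, soap from where it was at the start of the episode above 0.03 m).
It also fails if it takes over 72 s, if anything falls off the work surface, if the arm or the gripper's body presses on something with over 40 N, if the wrist force passes 120 N, or if a joint passes its speed limit or range.

### The arm

A 7-joint arm with a two-finger parallel gripper is mounted at the origin on the work surface. World frame = base frame: x ahead of the robot, y to its left, z up, the work surface at z = 0. Lengths are in m, angles in rad, forces in N, time in s.
With the tool pointing down it reaches from about 0.425 to 1.025 m from the base axis. Payload 3.6 kg.
Tool frame: the origin (TCP) lies at the very end of the fingers, on their centre line; the grasp point (between the pads) lies 19 mm behind it; z points along the fingers, y is the direction in which the jaws open and shut (so a half turn about z gives the same grasp; the last joint's range is limited). The gripper opens to 85 mm and grips with 20 to 120 N. Pads are 22 mm wide; open, the fingers measure 114 mm over their backs; the gripper's body (76 mm by 85 mm) begins 54 mm behind the grasp point. The pads swing forward as they close: fully open they stand 13 mm farther back than shut.
Start: joints at [1.111, 0.591, 0.048, 1.609, -0.033, 0.943, -0.034], TCP at [0.26, -0.677, 0.231] pointing down, gripper open.
Joint ranges: [-2.69, 2.69], [-0.47, 2.24], [-1.27, 1.36], [0.19, 2.51], [-1.53, 4.68], [0.08, 2.07], [-3.09, 3.09]. Speed limits (rad/s): [2.57, 2.57, 3.14, 3.14, 3.14, 3.14, 3.14].

### API

Orientations are given as a unit quaternion [w, x, y, z].
In Python, from station import get_state, imaging, arm, finder gives the robot as it stands.
- The arm moves only by the tool servo_tool, never from a script. Its argument "targets" is a list of rows, each an object of numbers: "fingers": the finger opening in cm, from 0 to 8.54; "tx", "ty", "tz": the shift along the world's x, y, z in cm; "turn": the turn about the world's z in rad. A call has 1 to 8 rows; each row is the pose to reach, as a shift and turn from the pose measured when the call began; what a row does not reach only later rows make up. A row lasts 1/8 s, in which the tool goes at most 62.5 mm and 10.7 degrees, less where a joint would pass 70% of its speed; a pose out of reach is approached as far as the arm can. A call with a gripper value outside its range is refused whole. The fingers move at their own pace and stop on an object; "force" is the grip in N (left out, the last holds). Time passes only in rows, so rows that repeat a pose let the fingers close. It gives the time, the measured TCP pose, the force and the opening at its end, in the units of the state.
- get_state(): the state, without advancing time (a new reading comes with each control period).
- imaging.camera(name): name is "scene" or "side" or "wrist"; returns a dict with "image" (384x512x3 uint8, red, green, blue), "fx", "fy", "cx", "cy" (pixels), "extrinsics" (4x4, takes a point from world to camera coordinates). Camera axes: x right, y down, z forward; pixel columns grow to the right and rows downward; lengths in m; the calibration is good to about 2 mm. A picture is of the moment at which its call begins. There is no depth.
- arm.close_job(): hands the job in, once; it reports no verdict.
Trained networks look in a picture, given as the dict that the camera call returned (one of the last four; its "shot" number tells which), for a name from the list of things; names that differ only in an ending like _2 or _b are one class to them, and where a whole thing is asked for, a point or a joint stands for the part that bears it (a point fixed in the world has none). Each returns a list of dicts, best first, with "p" (0 to 1); they miss things now and then, are a little off and sometimes report something else, mostly with a low value. They report only what shows in the picture. A call takes as long as a camera call. They do not tell look-alikes from the thing itself.
- finder.trace(picture, name): "region" (384x512 bool, what is visible of it) and "location" ([row, column] in pixels, amid what is visible of it).
- finder.pinpoint(picture, name): "location" ([row, column] in pixels: a listed point, or the origin of a listed thing).
The state is a dict: "time": time; "joint_positions": joint angles; "dq": joint speeds; "joint_torque": joint torques, N m; "eef_pos": TCP position; "ee_rot": TCP orientation; "ft_force": force on the tool from outside, world axes, zero at the start; "ft_torque": the same for the moment, N m; "grip_width": finger opening in m.
Only numpy, scipy, OpenCV 4.12 (cv2) and the standard library are available. Lean on these libraries where they do the work, as an engineer would, in place of code of your own. Each camera call takes 0.05 s, during which the arm holds its last target.

## Working session

There is one attempt and no reset: what is moved stays moved. The work goes in short steps, Python scripts to look and compute and a tool call to move; the robot and the scene stay as the last step left them, time stands still between calls to the robot, and variables do not carry over. Pictures are saved under pics/ and viewed, and the job is handed in when it is done.

Besides the shell and the picture viewer there is one more tool, called after "Emit:" as name(argument=value, ...), one argument or row to a line, values as JSON. servo_tool: Moves the arm, as the interface text tells. Its arguments: {"type":"object","properties":{"targets":{"type":"array"},"force":{"type":"number"}},"required":["targets"]}

```bash
ls -la; mkdir -p pics; cat > h.py <<'E'
import numpy as np, cv2
from station import get_state, imaging, arm, finder
def snap(n,f=None):
    p=imaging.camera(n)
    if f: cv2.imwrite('pics/'+f+'.png',cv2.cvtColor(p['image'],cv2.COLOR_RGB2BGR))
    return p
def ray(p,rc):
    E=np.array(p['extrinsics']);R=E[:3,:3];t=E[:3,3]
    d=R.T@np.array([(rc[1]-p['cx'])/p['fx'],(rc[0]-p['cy'])/p['fy'],1.])
    return -R.T@t,d/np.linalg.norm(d)
def atz(p,rc,z):
    o,d=ray(p,rc); return o+d*(z-o[2])/d[2]
def tri(rs):
    A=np.zeros((3,3));b=np.zeros(3)
    for o,d in rs:
        M=np.eye(3)-np.outer(d,d);A+=M;b+=M@o
    x=np.linalg.solve(A,b)
    return x,[np.linalg.norm((np.eye(3)-np.outer(d,d))@(x-o)) for o,d in rs]
def proj(p,X):
    c=np.array(p['extrinsics'])@np.append(X,1); return np.array([p['fy']*c[1]/c[2]+p['cy'],p['fx']*c[0]/c[2]+p['cx']])
E
python3 - <<'E'
from h import *
s=get_state(); print({k:np.round(v,3).tolist() for k,v in s.items()})
import pickle
P={}
for n in ['scene','side','wrist']:
    p=snap(n,'a_'+n);P[n]=p
    o,d=ray(p,[192,256]);print(n,p['fx'],o.round(3),d.round(3))
    if n=='wrist': continue
    for t in ['pivot','shelf_edge','hook_seat','hook_shank','cup_centre','cup_hoop','cup','plain_cup','tub','brush','bottle','jar','soap']:
        print(t,[(np.round(r['location']).tolist(),round(r['p'],2)) for r in finder.pinpoint(p,t)[:3]])
pickle.dump(P,open('a.pkl','wb'))
print(get_state()['time'])
E
```

```text
total 12
drwxr-xr-x  3 agent agent 4096 Dec  7 13:18 .
drwxr-xr-x 23 root  root  4096 Dec  7 13:18 ..
drwxr-xr-x  2 agent agent 4096 Dec  7 13:18 pics
{'time': 0.0, 'joint_positions': [1.11, 0.592, 0.048, 1.61, -0.033, 0.943, -0.034], 'dq': [-0.0, 0.001, -0.001, 0.001, -0.002, 0.0, -0.001], 'joint_torque': [0.0, -54.871, 1.547, -19.813, 0.009, 0.009, 0.0], 'eef_pos': [0.26, -0.676, 0.23], 'ee_rot': [-0.001, 0.983, 0.182, -0.0], 'ft_force': [-0.011, 0.241, 0.366], 'ft_torque': [0.015, -0.031, -0.037], 'grip_width': 0.085}
scene 381.95502999645714 [ 0.944 -0.474  1.386] [-0.288  0.361 -0.887]
pivot [([244.0, 222.0], 0.78), ([253.0, 224.0], 0.22)]
shelf_edge [([214.0, 208.0], 0.94)]
hook_seat [([259.0, 226.0], 0.6)]
hook_shank [([255.0, 226.0], 0.52)]
cup_centre [([116.0, 320.0], 0.98), ([153.0, 310.0], 0.97), ([165.0, 359.0], 0.66)]
cup_hoop [([140.0, 315.0], 0.96), ([104.0, 324.0], 0.71), ([135.0, 255.0], 0.62)]
cup [([120.0, 324.0], 0.98), ([155.0, 254.0], 0.9), ([156.0, 309.0], 0.8)]
plain_cup [([194.0, 286.0], 0.66), ([210.0, 206.0], 0.39)]
tub [([121.0, 276.0], 0.89), ([262.0, 138
[... 163 characters left out ...]
 0.603  1.119] [ 0.454 -0.507 -0.733]
pivot [([258.0, 211.0], 0.28)]
shelf_edge [([111.0, 294.0], 0.85)]
hook_seat [([150.0, 280.0], 0.38)]
hook_shank [([129.0, 279.0], 0.42)]
cup_centre [([303.0, 164.0], 0.81), ([363.0, 128.0], 0.81), ([304.0, 243.0], 0.71)]
cup_hoop [([350.0, 115.0], 0.94), ([259.0, 97.0], 0.94), ([284.0, 238.0], 0.71)]
cup [([310.0, 241.0], 0.95), ([370.0, 127.0], 0.8), ([308.0, 168.0], 0.75)]
plain_cup [([257.0, 208.0], 0.7), ([112.0, 294.0], 0.62)]
tub [([375.0, 202.0], 0.74)]
brush [([268.0, 292.0], 0.88)]
bottle [([170.0, 345.0], 0.94)]
jar [([200.0, 360.0], 0.66)]
soap [([228.0, 251.0], 0.66)]
wrist 304.0453901258709 [ 0.323 -0.652  0.374] [-0.253 -0.097 -0.963]
1.45
```

```bash
python3 - <<'E'
import cv2
for n in ['scene','side']:
    im=cv2.imread(f'pics/a_{n}.png'); cv2.imwrite(f'pics/a2_{n}.png',cv2.resize(im,(800,600),interpolation=cv2.INTER_CUBIC))
E
```

```text
(no output)
```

View pics/a2_scene.png

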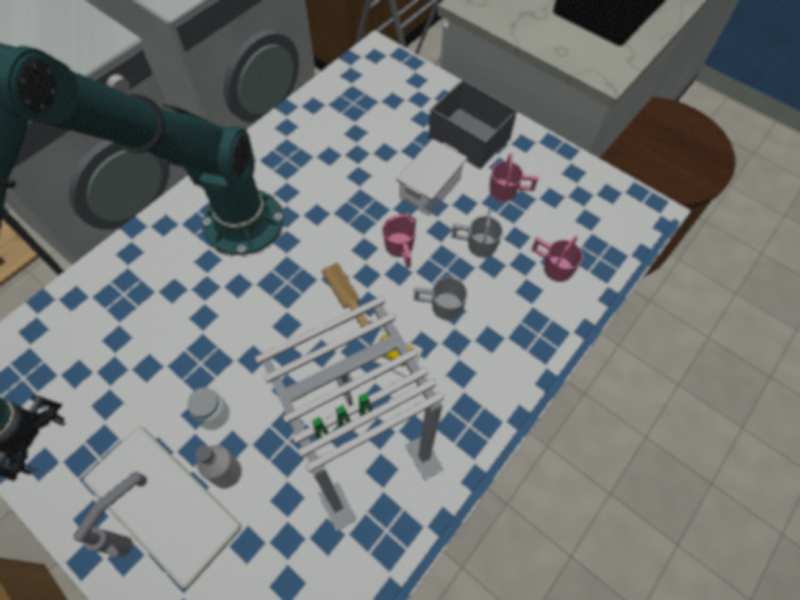

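View pics/a2_side.png

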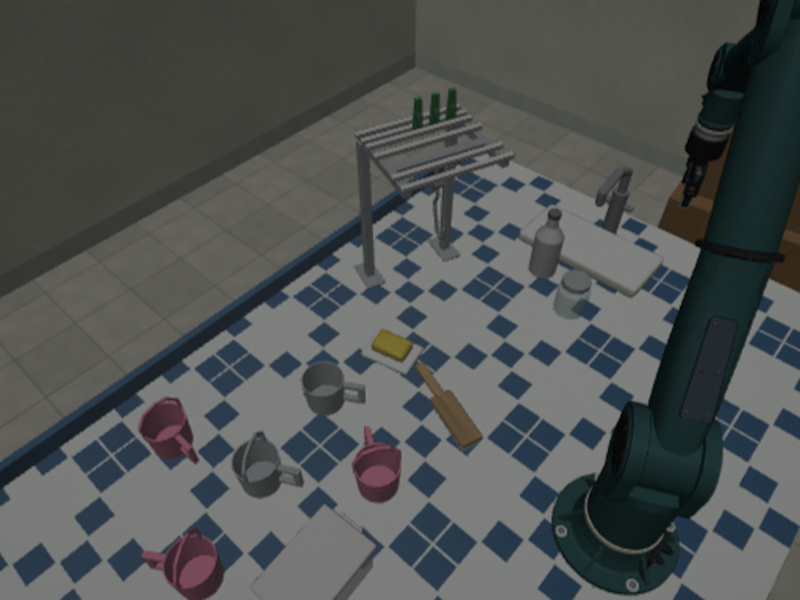

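```bash
python3 - <<'E'
from h import *
import pickle
P=pickle.load(open('a.pkl','rb'));a,b=P['scene'],P['side']
def T(n,x,y): print(n,*[np.round(v,3) for v in tri([ray(a,x),ray(b,y)])])
T('cc',[153,310],[303,164]);T('hoop',[140,315],[284,166]);T('cup',[156,309],[308,168])
T('shelf_edge',[214,208],[111,294]);T('seat',[259,226],[150,280]);T('plain',[194,286],[257,208]);
T('jar',[264,137],[200,360]);T('bottle',[297,147],[170,345]);T('soap',[228,252],[228,251]);T('brush',[188,224],[268,292])
T('tub',[121,276],[375,202])
print(atz(a,[244,222],.337),atz(a,[214,208],.41),atz(b,[111,294],.41),atz(a,[140,315],.137),atz(b,[284,166],.137),atz(a,[156,309],0))
c=cv2.imread('pics/a_scene.png');d=cv2.imread('pics/a_side.png')
cv2.imwrite('pics/a3.png',np.hstack([cv2.resize(c[115:225,250:370],(400,367),interpolation=2),cv2.resize(d[225:345,100:230],(390,367),interpolation=2)]))
cv2.imwrite('pics/a4.png',np.hstack([cv2.resize(c[180:340,150:300],(375,400),interpolation=2),cv2.resize(d[50:190,215:345],(371,400),interpolation=2)]))
E
```

```text
cc [0.562 0.373 0.027] [0.002 0.002]
hoop [0.561 0.361 0.129] [0.012 0.012]
cup [ 0.558  0.371 -0.001] [0.002 0.002]
shelf_edge [ 0.565 -0.216  0.406] [0.003 0.003]
seat [ 0.633 -0.241  0.195] [0.007 0.007]
plain [0.596 0.161 0.004] [0.001 0.001]
jar [ 0.352 -0.417 -0.008] [0.009 0.009]
bottle [ 0.475 -0.479  0.026] [0.001 0.001]
soap [ 0.58  -0.036 -0.014] [0. 0.]
brush [ 0.371  0.013 -0.001] [0.013 0.013]
tub [ 0.333  0.433 -0.002] [0.002 0.002]
[ 0.63659351 -0.23918064  0.337     ] [ 0.56925678 -0.21526255  0.41      ] [ 0.56008441 -0.21403731  0.41      ] [0.57132631 0.36600798 0.137     ] [0.54640355 0.35578285 0.137     ] [0.55924177 0.37251241 0.        ]
```

View pics/a3.png

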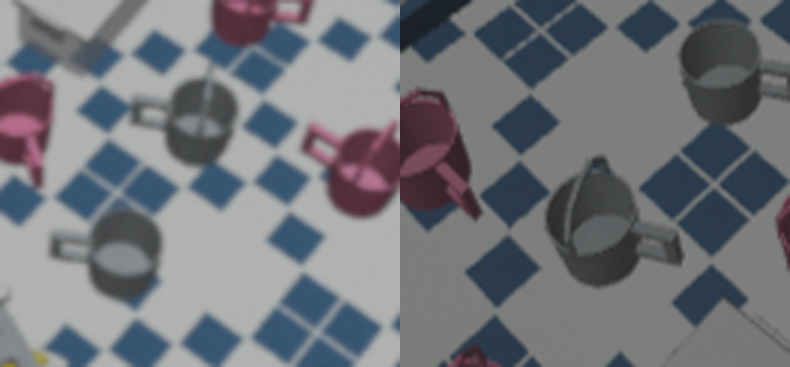

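View pics/a4.png

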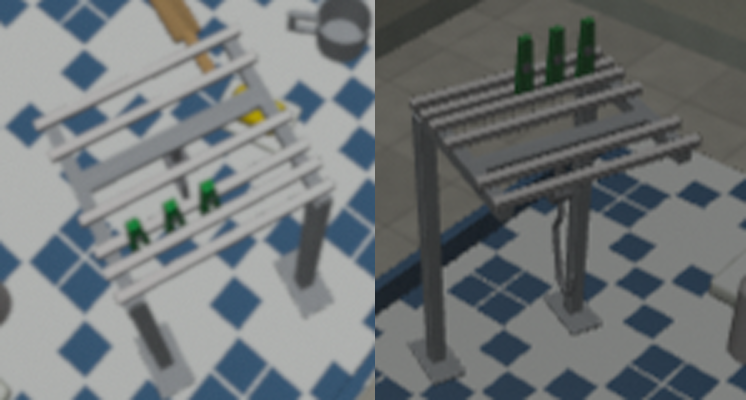

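View pics/a_wrist.png

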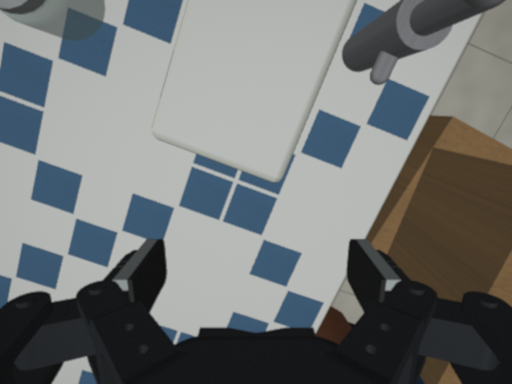

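Emit:
servo_tool(
  targets=[
    {"tz": 40,"turn": 1.5,"fingers": 0},
    {"tz": 40,"turn": 1.5,"fingers": 0},
    {"tz": 40,"turn": 1.5,"fingers": 0},
    {"tz": 40,"turn": 1.5,"fingers": 0},
    {"tz": 40,"turn": 1.5,"fingers": 0},
    {"tz": 40,"turn": 1.5,"fingers": 0},
    {"tz": 40,"turn": 1.5,"fingers": 0},
    {"tz": 40,"turn": 1.5,"fingers": 0},
  ],
)

```text
$.targets[0]: bad value
```

```bash
cat > st.py <<'E'
from h import *
from scipy.spatial.transform import Rotation as R
def rot(s): q=np.array(s['ee_rot']);return R.from_quat([q[1],q[2],q[3],q[0]])
def st():
    s=get_state(); M=rot(s).as_matrix()
    print('t',round(s['time'],2),'q',np.round(s['joint_positions'],3),'\np',np.round(s['eef_pos'],4),'f',np.round(s['ft_force'],2),'w',round(s['grip_width'],4))
    print('tool x',M[:,0].round(3),'y',M[:,1].round(3),'z',M[:,2].round(3),'az',round(np.arctan2(s['eef_pos'][1],s['eef_pos'][0]),3),'r',round(np.hypot(*s['eef_pos'][:2]),3),'x-az',round(np.arctan2(M[1,0],M[0,0]),3))
    return s
if __name__=='__main__': st()
E
python3 st.py
```

```text
t 1.45 q [ 1.11   0.591  0.048  1.609 -0.033  0.943 -0.034] 
p [ 0.26   -0.6768  0.2313] f [ 0.81 -0.92  0.38] w 0.0852
tool x [ 0.933  0.359 -0.   ] y [ 0.359 -0.933 -0.   ] z [-0. -0. -1.] az -1.204 r 0.725 x-az 0.367
```

Emit:
servo_tool(
  targets=[
    {"tx": 0,"ty": 0,"tz": 40,"turn": 1.5,"fingers": 0},
    {"tx": 0,"ty": 0,"tz": 40,"turn": 1.5,"fingers": 0},
    {"tx": 0,"ty": 0,"tz": 40,"turn": 1.5,"fingers": 0},
    {"tx": 0,"ty": 0,"tz": 40,"turn": 1.5,"fingers": 0},
    {"tx": 0,"ty": 0,"tz": 40,"turn": 1.5,"fingers": 0},
    {"tx": 0,"ty": 0,"tz": 40,"turn": 1.5,"fingers": 0},
    {"tx": 0,"ty": 0,"tz": 40,"turn": 1.5,"fingers": 0},
    {"tx": 0,"ty": 0,"tz": 40,"turn": 1.5,"fingers": 0},
  ],
)

```text
time: 2.45
eef_pos: [0.2602, -0.6771, 0.635]
ee_rot: [0.003, 0.593, 0.805, -0.001]
ft_force: [0.6, -0.1, 0.5]
grip_width: -0.0003
```

```bash
python3 st.py
```

```text
t 2.45 q [ 1.281  0.449 -0.269  0.939  0.118  1.76   1.362] 
p [ 0.2602 -0.6771  0.635 ] f [ 0.56 -0.13  0.46] w -0.0003
tool x [-0.297  0.955 -0.006] y [0.955 0.297 0.001] z [ 0.003 -0.006 -1.   ] az -1.204 r 0.725 x-az 1.873
```

Emit:
servo_tool(
  targets=[
    {"tx": 49,"ty": 68,"tz": 10,"turn": 1.27,"fingers": 0},
    {"tx": 49,"ty": 68,"tz": 10,"turn": 1.27,"fingers": 0},
    {"tx": 49,"ty": 68,"tz": 10,"turn": 1.27,"fingers": 0},
    {"tx": 49,"ty": 68,"tz": 10,"turn": 1.27,"fingers": 0},
    {"tx": 49,"ty": 68,"tz": 10,"turn": 1.27,"fingers": 0},
    {"tx": 49,"ty": 68,"tz": 10,"turn": 1.27,"fingers": 0},
    {"tx": 49,"ty": 68,"tz": 10,"turn": 1.27,"fingers": 0},
    {"tx": 49,"ty": 68,"tz": 10,"turn": 1.27,"fingers": 0},
  ],
)

```text
time: 3.45
eef_pos: [0.5509, -0.2729, 0.6932]
ee_rot: [0.003, -0.0, 1.0, 0.0]
ft_force: [0.1, -0.2, 0.1]
grip_width: 0.0002
```

```bash
python3 st.py
```

```text
t 3.45 q [ 0.811  0.306 -0.662  1.067  0.191  1.819  1.793] 
p [ 0.5509 -0.2729  0.6932] f [ 0.12 -0.2   0.14] w 0.0002
tool x [-1.    -0.001 -0.007] y [-0.001  1.     0.001] z [ 0.007  0.001 -1.   ] az -0.46 r 0.615 x-az -3.141
```

Emit:
servo_tool(
  targets=[
    {"tx": 20,"ty": 27,"tz": 30,"turn": 0,"fingers": 0},
    {"tx": 20,"ty": 27,"tz": 30,"turn": 0,"fingers": 0},
    {"tx": 20,"ty": 27,"tz": 30,"turn": 0,"fingers": 0},
    {"tx": 20,"ty": 27,"tz": 30,"turn": 0,"fingers": 0},
    {"tx": 20,"ty": 27,"tz": 30,"turn": 0,"fingers": 0},
    {"tx": 20,"ty": 27,"tz": 30,"turn": 0,"fingers": 0},
    {"tx": 20,"ty": 27,"tz": 30,"turn": 0,"fingers": 0},
    {"tx": 20,"ty": 27,"tz": 30,"turn": 0,"fingers": 0},
  ],
)

```text
time: 4.45
eef_pos: [0.6498, 0.0367, 0.8882]
ee_rot: [0.124, -0.126, 0.984, -0.026]
ft_force: [2.6, -0.6, 0.0]
grip_width: 0.0002
```

```bash
python3 st.py
```

```text
t 4.45 q [-0.446  0.433  0.926  0.484 -0.483  2.073  1.914] 
p [0.6498 0.0367 0.8882] f [ 2.56 -0.56  0.04] w 0.0002
tool x [-0.938 -0.254 -0.237] y [-0.242  0.967 -0.082] z [ 0.25  -0.019 -0.968] az 0.056 r 0.651 x-az -2.877
```

Emit:
servo_tool(
  targets=[
    {"tx": 12,"ty": -4,"tz": 20,"turn": -0.1,"fingers": 0},
    {"tx": 12,"ty": -4,"tz": 20,"turn": -0.1,"fingers": 0},
    {"tx": 12,"ty": -4,"tz": 20,"turn": -0.1,"fingers": 0},
    {"tx": 12,"ty": -4,"tz": 20,"turn": -0.1,"fingers": 0},
    {"tx": 12,"ty": -4,"tz": 20,"turn": -0.1,"fingers": 0},
    {"tx": 12,"ty": -4,"tz": 20,"turn": -0.1,"fingers": 0},
  ],
)

```text
time: 5.2
eef_pos: [0.6823, -0.0023, 0.9021]
ee_rot: [0.151, -0.075, 0.985, -0.035]
ft_force: [-0.6, -0.5, -0.0]
grip_width: -0.0
```

```bash
python3 st.py
```

```text
t 5.2 q [-0.197  0.456  0.423  0.321 -0.209  2.074  1.751] 
p [ 0.6823 -0.0023  0.9021] f [-0.62 -0.51 -0.03] w -0.0
tool x [-0.943 -0.159 -0.293] y [-0.138  0.986 -0.093] z [ 0.304 -0.047 -0.952] az -0.003 r 0.682 x-az -2.974
```

Emit:
servo_tool(
  targets=[
    {"tx": 0,"ty": 0,"tz": 0,"turn": -0.45,"fingers": 0},
    {"tx": 0,"ty": 0,"tz": 0,"turn": -0.45,"fingers": 0},
    {"tx": 3,"ty": 0,"tz": 12,"turn": -0.45,"fingers": 0},
    {"tx": 6,"ty": 0,"tz": 20,"turn": -0.45,"fingers": 0},
    {"tx": 6,"ty": 0,"tz": 20,"turn": -0.45,"fingers": 0},
    {"tx": 6,"ty": 0,"tz": 20,"turn": -0.45,"fingers": 0},
  ],
)

```text
time: 5.95
eef_pos: [0.6662, -0.0136, 0.9176]
ee_rot: [0.169, 0.144, 0.973, -0.067]
ft_force: [-0.1, 0.2, -0.4]
grip_width: 0.0001
```

```bash
python3 st.py
```

```text
t 5.95 q [-0.306  0.448  0.645  0.333 -0.186  2.074  1.4  ] 
p [ 0.6662 -0.0136  0.9176] f [-0.06  0.21 -0.45] w 0.0001
tool x [-0.902  0.256 -0.348] y [ 0.302  0.95  -0.083] z [ 0.31  -0.18  -0.934] az -0.02 r 0.666 x-az 2.865
```

Emit:
servo_tool(
  targets=[
    {"tx": 20,"ty": 0,"tz": 60,"turn": 0,"fingers": 0},
    {"tx": 20,"ty": 0,"tz": 60,"turn": 0,"fingers": 0},
    {"tx": 20,"ty": 0,"tz": 60,"turn": 0,"fingers": 0},
    {"tx": 20,"ty": 0,"tz": 60,"turn": 0,"fingers": 0},
    {"tx": 20,"ty": 0,"tz": 60,"turn": 0,"fingers": 0},
    {"tx": 20,"ty": 0,"tz": 60,"turn": 0,"fingers": 0},
  ],
)

```text
time: 6.7
eef_pos: [0.6516, -0.0293, 0.9473]
ee_rot: [0.197, 0.141, 0.968, -0.068]
ft_force: [-0.3, -0.7, -0.8]
grip_width: -0.0001
```

```bash
python3 st.py
```

```text
t 6.7 q [-0.28   0.43   0.667  0.289 -0.211  2.074  1.426] 
p [ 0.6516 -0.0293  0.9473] f [-0.27 -0.72 -0.76] w -0.0001
tool x [-0.882  0.246 -0.401] y [ 0.299  0.951 -0.075] z [ 0.363 -0.186 -0.913] az -0.045 r 0.652 x-az 2.87
```

Emit:
servo_tool(
  targets=[
    {"tx": 80,"ty": 3,"tz": -45,"turn": 0,"fingers": 0},
    {"tx": 80,"ty": 3,"tz": -45,"turn": 0,"fingers": 0},
    {"tx": 80,"ty": 3,"tz": -45,"turn": 0,"fingers": 0},
    {"tx": 80,"ty": 3,"tz": -45,"turn": 0,"fingers": 0},
    {"tx": 80,"ty": 3,"tz": -45,"turn": 0,"fingers": 0},
    {"tx": 80,"ty": 3,"tz": -45,"turn": 0,"fingers": 0},
    {"tx": 80,"ty": 3,"tz": -45,"turn": 0,"fingers": 0},
    {"tx": 80,"ty": 3,"tz": -45,"turn": 0,"fingers": 0},
  ],
)

```text
time: 7.7
eef_pos: [1.0068, -0.0167, 0.6395]
ee_rot: [0.209, 0.139, 0.966, -0.067]
ft_force: [-0.2, 0.4, -0.2]
grip_width: -0.0001
```

```bash
python3 st.py
```

```text
t 7.7 q [-0.172  0.95   1.239  0.188 -0.948  1.708  1.382] 
p [ 1.0068 -0.0167  0.6395] f [-0.22  0.4  -0.19] w -0.0001
tool x [-0.873  0.241 -0.423] y [ 0.297  0.952 -0.07 ] z [ 0.386 -0.187 -0.903] az -0.017 r 1.007 x-az 2.873
```

Emit:
servo_tool(
  targets=[
    {"tx": 50,"ty": 3,"tz": 0,"turn": 0,"fingers": 0},
    {"tx": 50,"ty": 3,"tz": 0,"turn": 0,"fingers": 0},
    {"tx": 50,"ty": 3,"tz": 0,"turn": 0,"fingers": 0},
    {"tx": 50,"ty": 3,"tz": 0,"turn": 0,"fingers": 0},
    {"tx": 50,"ty": 3,"tz": 0,"turn": 0,"fingers": 0},
    {"tx": 50,"ty": 3,"tz": 0,"turn": 0,"fingers": 0},
  ],
)

```text
time: 8.45
eef_pos: [1.0947, -0.0092, 0.5238]
ee_rot: [0.233, 0.136, 0.961, -0.063]
ft_force: [-0.1, -0.0, 0.8]
grip_width: -0.0003
```

```bash
python3 st.py
```

```text
t 8.45 q [-0.166  1.086  1.286  0.188 -1.027  1.536  1.356] 
p [ 1.0947 -0.0092  0.5238] f [-0.14 -0.02  0.82] w -0.0003
tool x [-0.854  0.232 -0.466] y [ 0.291  0.955 -0.058] z [ 0.431 -0.185 -0.883] az -0.008 r 1.095 x-az 2.876
```

Emit:
servo_tool(
  targets=[
    {"tx": 80,"ty": 3,"tz": 0,"turn": 0,"fingers": 0},
    {"tx": 80,"ty": 3,"tz": 0,"turn": 0,"fingers": 0},
    {"tx": 80,"ty": 3,"tz": 0,"turn": 0,"fingers": 0},
    {"tx": 80,"ty": 3,"tz": 0,"turn": 0,"fingers": 0},
    {"tx": 80,"ty": 3,"tz": 0,"turn": 0,"fingers": 0},
    {"tx": 80,"ty": 3,"tz": 0,"turn": 0,"fingers": 0},
  ],
)

```text
time: 9.2
eef_pos: [1.16, -0.0093, 0.4158]
ee_rot: [0.257, 0.133, 0.955, -0.06]
ft_force: [-0.8, -0.2, 0.2]
grip_width: 0.0001
```

```bash
python3 st.py
```

```text
t 9.2 q [-0.156  1.203  1.287  0.188 -1.053  1.374  1.337] 
p [ 1.16   -0.0093  0.4158] f [-0.83 -0.2   0.22] w 0.0001
tool x [-0.833  0.223 -0.507] y [ 0.285  0.958 -0.046] z [ 0.475 -0.182 -0.861] az -0.008 r 1.16 x-az 2.88
```

Emit:
servo_tool(
  targets=[
    {"tx": 80,"ty": 0,"tz": 10,"turn": 0,"fingers": 0},
    {"tx": 80,"ty": 0,"tz": 10,"turn": 0,"fingers": 0},
    {"tx": 80,"ty": 0,"tz": 10,"turn": 0,"fingers": 0},
    {"tx": 80,"ty": 0,"tz": 10,"turn": 0,"fingers": 0},
  ],
)

```text
time: 9.7
eef_pos: [1.1898, -0.0171, 0.3773]
ee_rot: [0.28, 0.13, 0.95, -0.056]
ft_force: [-0.3, -0.3, 0.1]
grip_width: 0.0001
```

Emit:
servo_tool(
  targets=[
    {"tx": 80,"ty": 0,"tz": 10,"turn": 0,"fingers": 0},
    {"tx": 80,"ty": 0,"tz": 10,"turn": 0,"fingers": 0},
    {"tx": 80,"ty": 0,"tz": 10,"turn": 0,"fingers": 0},
    {"tx": 80,"ty": 0,"tz": 10,"turn": 0,"fingers": 0},
  ],
)

```text
time: 10.2
eef_pos: [1.2146, -0.0232, 0.3461]
ee_rot: [0.303, 0.126, 0.943, -0.052]
ft_force: [0.2, -1.0, 0.6]
grip_width: -0.0003
```

```bash
python3 st.py
```

```text
t 10.2 q [-0.137  1.286  1.287  0.188 -1.081  1.194  1.341] 
p [ 1.2146 -0.0232  0.3461] f [ 0.19 -1.01  0.57] w -0.0003
tool x [-0.785  0.207 -0.584] y [ 0.27   0.963 -0.022] z [ 0.558 -0.175 -0.811] az -0.019 r 1.215 x-az 2.884
```

```bash
cat > ov.py <<'E'
from h import *
import sys
def rk(px,py,yaw):
    c,s=np.cos(yaw),np.sin(yaw)
    return lambda x,y,z: np.array([px+c*x-s*y,py+s*x+c*y,z])
def draw(p,f,box,sc,segs):
    im=cv2.cvtColor(p['image'],cv2.COLOR_RGB2BGR);r0,r1,c0,c1=box
    im=cv2.resize(im[r0:r1,c0:c1],None,fx=sc,fy=sc,interpolation=2)
    for a,b,col in segs:
        A=[(proj(p,q)-[r0,c0]+.5)*sc for q in (a,b)]
        cv2.line(im,(int(A[0][1]),int(A[0][0])),(int(A[1][1]),int(A[1][0])),col,1)
    cv2.imwrite('pics/'+f+'.png',im)
def racksegs(F):
    g=(0,0,255);S=[]
    for z in(.392,.41):
        S+=[(F(-.085,-.125,z),F(-.085,.125,z),g),(F(-.085,.125,z),F(.135,.125,z),g),(F(.135,.125,z),F(.135,-.125,z),g),(F(.135,-.125,z),F(-.085,-.125,z),g)]
    for y in(-.11,.11):
        for dx in(-.011,.011):
            for dy in (-.011,.011): S.append((F(.13+dx,y+dy,0),F(.13+dx,y+dy,.392),(0,255,0)))
    S+=[(F(0,0,.41),F(0,0,.337),(255,0,255)),(F(0,0,.337),F(0,0,.202),(255,255,0))]
    return S
E
python3 - <<'E'
from ov import *
import pickle
P={n:snap(n,'b_'+n) for n in('scene','side')}
pickle.dump(P,open('b.pkl','wb'))
F=rk(.6366,-.2392,-.32)
draw(P['scene'],'b1',(180,340,150,300),4,racksegs(F))
draw(P['side'],'b2',(50,200,200,345),4,racksegs(F))
for n in P:
  for t in ['pivot','shelf_edge','hook_seat','hook_shank']:
    print(n,t,[(np.round(r['location'],1).tolist(),round(r['p'],2)) for r in finder.pinpoint(P[n],t)[:3]])
E
```

```text
scene pivot []
scene shelf_edge [([208.3, 208.3], 0.58)]
scene hook_seat [([155.7, 308.9], 0.51), ([258.0, 223.8], 0.49)]
scene hook_shank [([226.2, 253.9], 0.58), ([253.2, 222.9], 0.51), ([138.9, 315.4], 0.24)]
side pivot [([118.8, 281.3], 0.72)]
side shelf_edge [([110.3, 295.1], 0.8), ([144.5, 273.9], 0.32)]
side hook_seat [([145.1, 272.6], 0.58)]
side hook_shank [([127.0, 275.9], 0.51)]
```

View pics/b1.png

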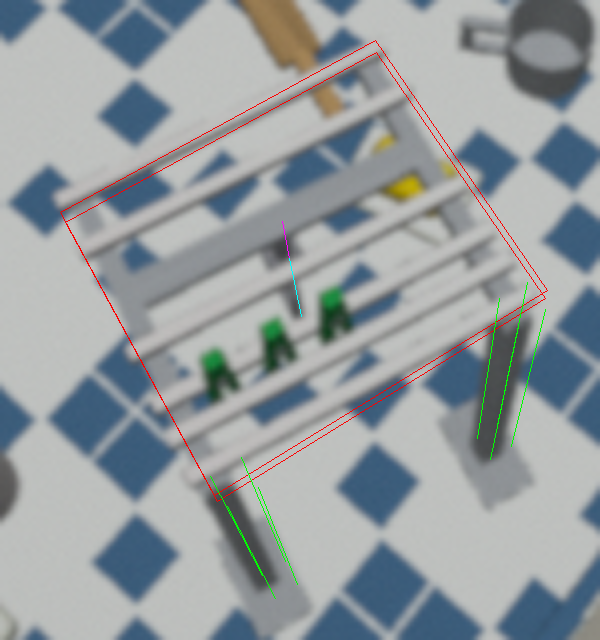

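View pics/b2.png

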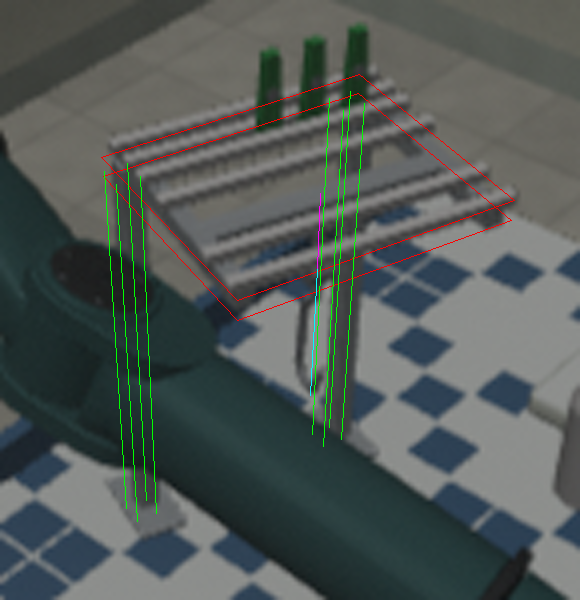

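```bash
python3 - <<'E'
from ov import *
import pickle
P=pickle.load(open('a.pkl','rb'))
def up(p,box,s): 
    r0,r1,c0,c1=box
    im=cv2.cvtColor(p['image'],cv2.COLOR_RGB2BGR)[r0:r1,c0:c1]; return cv2.resize(im,None,fx=s,fy=s,interpolation=2)
a=up(P['scene'],(280,340,195,255),6);b=up(P['scene'],(250,310,250,310),6)
c=up(P['side'],(140,190,215,265),6)
d=up(P['side'],(75,175,265,315),6)
cv2.imwrite('pics/c1.png',np.hstack([a,b]));cv2.imwrite('pics/c2.png',np.hstack([np.vstack([c,c*0]),d]))
E
```

```text
(no output)
```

View pics/c1.png

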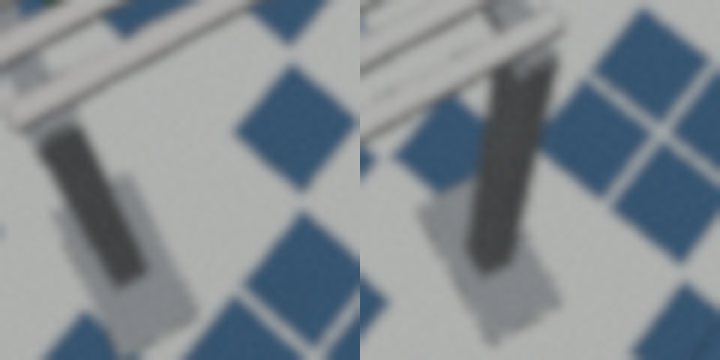

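View pics/c2.png

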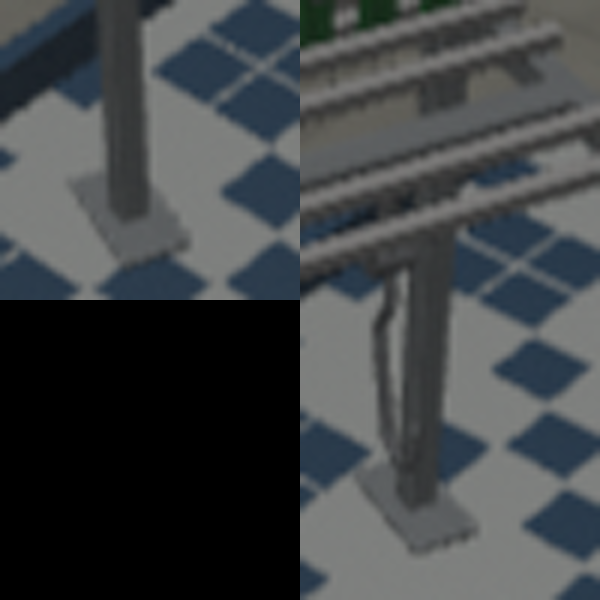

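```bash
python3 - <<'E'
from ov import *
import pickle
from scipy.optimize import least_squares
P=pickle.load(open('a.pkl','rb'))
O=[('scene',.141,-.121,327.5,214.2),('scene',.141,-.099,325,219.5),('scene',.141,.099,295.8,270.8),('scene',.141,.121,293.3,275.8),
('side',.119,.121,177,236.2),('side',.141,.121,175.3,233),('side',.119,.099,175.3,240),
('side',.119,-.099,159.5,283.3),('side',.141,-.099,158.3,281.2),('side',.119,-.121,158,287.8)]
def f(v):
    F=rk(*v[:3]); return np.concatenate([proj(P[n],F(x,y,.006))-[r,c] for n,x,y,r,c in O])
s=least_squares(f,[.637,-.239,-.32]);print(s.x.round(4),f(s.x).round(1))
F=rk(*s.x)
print('edge',F(-.085,0,.41),[(proj(P[n],F(-.085,0,.41)).round(1)) for n in P if n!='wrist'], [(proj(P[n],F(0,0,.337)).round(1)) for n in P if n!='wrist'])
draw(P['scene'],'d1',(180,340,150,300),4,racksegs(F))
draw(P['side'],'d2',(50,200,200,345),4,racksegs(F))
E
```

```text
[ 0.6328 -0.241  -0.3733] [ 0.5 -0.  -0.3  0.5  0.3 -0.7 -0.2 -0.3  0.5 -0.8 -1.2  0.1  0.4  0.4
  1.   0.  -1.  -0.5  0.9  0.1]
edge [ 0.55368701 -0.2099547   0.41      ] [array([209.4, 205.2]), array([112.4, 294.8])] [array([243.7, 220.6]), array([117.2, 280. ])]
```

View pics/d1.png

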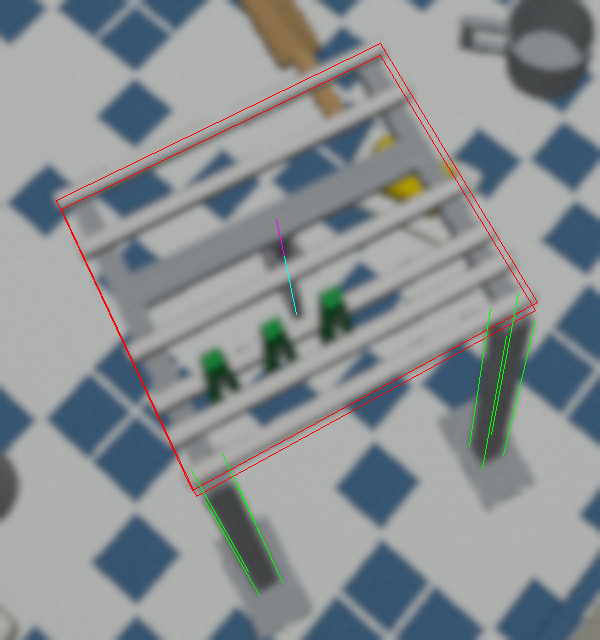

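View pics/d2.png

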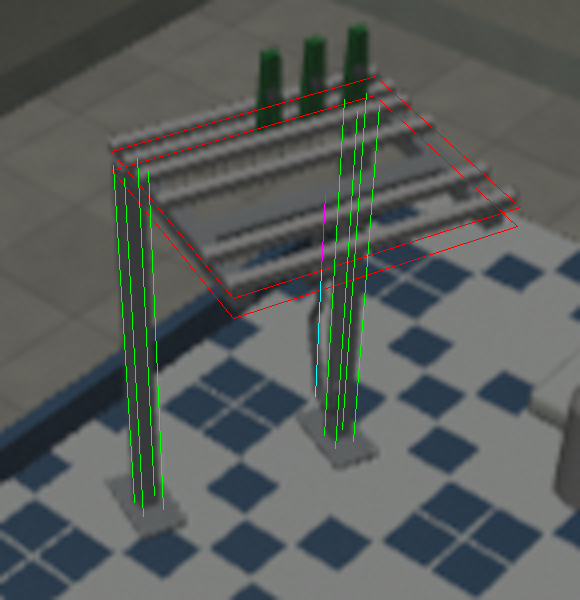

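Emit:
servo_tool(
  targets=[
    {"tx": -50,"ty": 12,"tz": 22,"turn": -0.1,"fingers": 0},
    {"tx": -50,"ty": 12,"tz": 22,"turn": -0.1,"fingers": 0},
    {"tx": -50,"ty": 12,"tz": 22,"turn": -0.1,"fingers": 0},
    {"tx": -50,"ty": 12,"tz": 22,"turn": -0.1,"fingers": 0},
    {"tx": -50,"ty": 12,"tz": 22,"turn": -0.1,"fingers": 0},
    {"tx": -50,"ty": 12,"tz": 22,"turn": -0.1,"fingers": 0},
    {"tx": -50,"ty": 12,"tz": 22,"turn": -0.1,"fingers": 0},
    {"tx": -50,"ty": 12,"tz": 22,"turn": -0.1,"fingers": 0},
  ],
)

```text
time: 11.7
eef_pos: [0.788, 0.0802, 0.5351]
ee_rot: [0.3, 0.173, 0.936, -0.067]
ft_force: [-0.9, 1.1, 1.3]
grip_width: -0.0
```

```bash
python3 st.py
```

```text
t 11.7 q [-1.084  0.592  1.35   1.526 -0.483  0.867  1.445] 
p [0.788  0.0802 0.5351] f [-0.92  1.11  1.34] w -0.0
tool x [-0.761  0.283 -0.584] y [ 0.363  0.931 -0.021] z [ 0.538 -0.229 -0.811] az 0.101 r 0.792 x-az 2.785
```

Emit:
servo_tool(
  targets=[
    {"tx": -18,"ty": -8,"tz": -20,"turn": 0,"fingers": 0},
    {"tx": -18,"ty": -8,"tz": -20,"turn": 0,"fingers": 0},
    {"tx": -18,"ty": -8,"tz": -20,"turn": 0,"fingers": 0},
    {"tx": -18,"ty": -8,"tz": -20,"turn": 0,"fingers": 0},
    {"tx": -18,"ty": -8,"tz": -20,"turn": 0,"fingers": 0},
  ],
)

```text
time: 12.32
eef_pos: [0.6034, -0.0007, 0.3317]
ee_rot: [0.297, 0.174, 0.937, -0.066]
ft_force: [1.1, 0.0, 0.3]
grip_width: -0.0004
```

```bash
python3 st.py; python3 -c "
from h import *
a=snap('scene');b=snap('side')
cv2.imwrite('pics/e.png',cv2.resize(np.hstack([a['image'],b['image']])[:,:,::-1],(800,300)))"
```

```text
t 12.32 q [-1.22   0.406  1.28   2.198 -0.45   0.27   1.528] 
p [ 0.6034 -0.0007  0.3317] f [1.09 0.02 0.28] w -0.0004
tool x [-0.764  0.286 -0.579] y [ 0.365  0.931 -0.021] z [ 0.533 -0.228 -0.815] az -0.001 r 0.603 x-az 2.783
```

View pics/e.png

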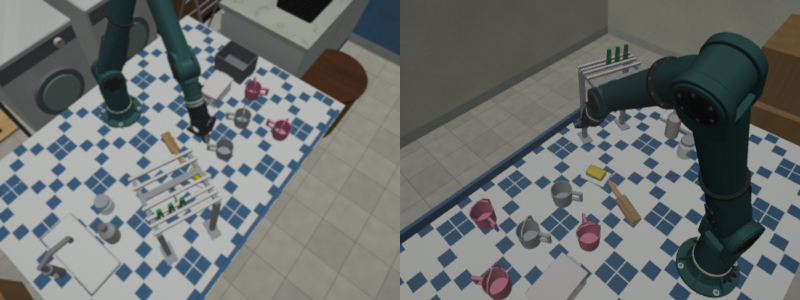

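Emit:
servo_tool(
  targets=[
    {"tx": -2,"ty": -5,"tz": -6,"turn": 0,"fingers": 0},
    {"tx": -2,"ty": -9,"tz": -12,"turn": 0,"fingers": 0},
    {"tx": -2,"ty": -9,"tz": -12,"turn": 0,"fingers": 0},
    {"tx": -2,"ty": -9,"tz": -12,"turn": 0,"fingers": 0},
  ],
)

```text
time: 12.92
eef_pos: [0.5946, -0.0661, 0.2522]
ee_rot: [0.287, 0.173, 0.94, -0.062]
ft_force: [0.8, 0.5, -0.5]
grip_width: 0.0004
```

```bash
python3 st.py
```

```text
t 12.93 q [-0.796  0.406  0.907  2.294 -1.279  0.091  2.438] 
p [ 0.5946 -0.0661  0.2522] f [ 0.8   0.47 -0.47] w 0.0004
tool x [-0.776  0.289 -0.561] y [ 0.361  0.933 -0.018] z [ 0.518 -0.216 -0.828] az -0.111 r 0.598 x-az 2.785
```

```bash
python3 - <<'E'
import numpy as np
L1,L2,h=.645,.4535,.34;Lt=h+.033
for name,r,z in [('touch',.655,.21),('touch2',.65,.2),('hang',.6,.13),('hang',.6,.15),('pre',.57,.22),('cup',.59,.05)]:
    for d in range(10,45,5):
        a=np.radians(d);wr=r-Lt*np.sin(a);wz=z+Lt*np.cos(a)-h
        D=np.hypot(wr,wz);c=(D*D-L1**2-L2**2)/(2*L1*L2)
        if abs(c)>1: continue
        q4=np.arccos(c);q2=np.arctan2(wr,wz)-np.arctan2(L2*np.sin(q4),L1+L2*np.cos(q4));q6=np.pi-a-q2-q4
        print(name,d,'q2 %.2f q4 %.2f q6 %.2f'%(q2,q4,q6))
E
```

```text
touch 10 q2 0.46 q4 1.95 q6 0.55
touch 15 q2 0.44 q4 2.03 q6 0.42
touch 20 q2 0.42 q4 2.10 q6 0.27
touch 25 q2 0.41 q4 2.17 q6 0.12
touch 30 q2 0.41 q4 2.24 q6 -0.03
touch 35 q2 0.41 q4 2.32 q6 -0.20
touch 40 q2 0.43 q4 2.38 q6 -0.37
touch2 10 q2 0.47 q4 1.97 q6 0.52
touch2 15 q2 0.45 q4 2.04 q6 0.39
touch2 20 q2 0.43 q4 2.12 q6 0.24
touch2 25 q2 0.42 q4 2.19 q6 0.09
touch2 30 q2 0.42 q4 2.26 q6 -0.06
touch2 35 q2 0.43 q4 2.33 q6 -0.23
touch2 40 q2 0.45 q4 2.40 q6 -0.41
hang 10 q2 0.52 q4 2.13 q6 0.31
hang 15 q2 0.51 q4 2.20 q6 0.17
hang 20 q2 0.50 q4 2.28 q6 0.01
hang 25 q2 0.51 q4 2.35 q6 -0.15
hang 30 q2 0.53 q4 2.42 q6 -0.33
hang 35 q2 0.56 q4 2.49 q6 -0.51
hang 40 q2 0.61 q4 2.55 q6 -0.72
hang 10 q2 0.49 q4 2.12 q6 0.36
hang 15 q2 0.48 q4 2.19 q6 0.21
hang 20 q2 0.47 q4 2.26 q6 0.06
hang 25 q2 0.47 q4 2.33 q6 -0.10
hang 30 q2 0.48 q4 2.40 q6 -0.27
hang 35 q2 0.51 q4 2.47 q6 -0.45
hang 40 q2 0.55 q4 2.54 q6 -0.65
pre 10 q2 0.36 q4 2.12 q6 0.49
pre 15 q2 0.33 q4 2.19 q6 0.36
pre 20 q2 0.31 q4 2.26 q6 0.22
pre 25 q2 0.30 q4 2.33 q6 0.07
pre 30 q2 0.31 q4 2.41 q6 -0.09
pre 35 q2 0.32 q4 2.48 q6 -0.27
pre 40 q2 0.35 q4 2.55 q6 -0.46
cup 10 q2 0.66 q4 2.19 q6 0.12
cup 15 q2 0.65 q4 2.26 q6 -0.04
cup 20 q2 0.66 q4 2.33 q6 -0.20
cup 25 q2 0.68 q4 2.40 q6 -0.38
cup 30 q2 0.72 q4 2.47 q6 -0.57
cup 35 q2 0.77 q4 2.53 q6 -0.77
cup 40 q2 0.84 q4 2.59 q6 -0.99
```

```bash
cat > fk.py <<'E'
import numpy as np, itertools
from scipy.spatial.transform import Rotation as R
from scipy.optimize import least_squares
D=[([1.11,.591,.048,1.609,-.033,.943,-.034],[.26,-.6768,.2313],[0,.983,.182,0]),
([1.281,.449,-.269,.939,.118,1.76,1.362],[.2602,-.6771,.635],[.003,.593,.805,-.001]),
([.811,.306,-.662,1.067,.191,1.819,1.793],[.5509,-.2729,.6932],[.003,0,1,0]),
([-.446,.433,.926,.484,-.483,2.073,1.914],[.6498,.0367,.8882],[.124,-.126,.984,-.026]),
([-.197,.456,.423,.321,-.209,2.074,1.751],[.6823,-.0023,.9021],[.151,-.075,.985,-.035]),
([-.306,.448,.645,.333,-.186,2.074,1.4],[.6662,-.0136,.9176],[.169,.144,.973,-.067]),
([-.172,.95,1.239,.188,-.948,1.708,1.382],[1.0068,-.0167,.6395],[.209,.139,.966,-.067]),
([-.137,1.286,1.287,.188,-1.081,1.194,1.341],[1.2146,-.0232,.3461],[.303,.126,.943,-.052]),
([-1.084,.592,1.35,1.526,-.483,.867,1.445],[.788,.0802,.5351],[.3,.173,.936,-.067]),
([-1.22,.406,1.28,2.198,-.45,.27,1.528],[.6034,-.0007,.3317],[.297,.174,.937,-.066]),
([-.796,.406,.907,2.294,-1.279,.091,2.438],[.5946,-.0661,.2522],[.287,.173,.94,-.062])]
rz=lambda a:R.from_euler('z',a);ry=lambda a:R.from_euler('y',a)
def fk(q,P,s,full=False):
    h,L1,L2,Lt,b0,t0,e1,e2,e3=P
    r=rz(b0+s[0]*q[0])*ry(q[1]);p=np.array([0,0,h])
    r=r*rz(s[1]*q[2]); p=p+r.apply([e1,0,L1]);el=p
    r=r*ry(q[3])*rz(s[2]*q[4]); p=p+r.apply([e2,0,L2]);w=p
    r=r*ry(q[5])*rz(s[3]*q[6]+t0); p=p+r.apply([e3,0,Lt])
    return (p,r,el,w) if full else (p,r)
def res(P,s):
    o=[]
    for q,p,e in D:
        a,r=fk(q,P,s); e=R.from_quat([e[1],e[2],e[3],e[0]])
        o+=list((a-p)*3)+list((r.inv()*e).as_rotvec())
    return np.array(o)
if __name__=='__main__':
    best=None
    for s in itertools.product((1,-1),repeat=4):
        for b0 in (0,np.pi/2,np.pi,-np.pi/2,2.3):
          for t0 in(0,2,4):
            r=least_squares(res,[.34,.645,.4535,.37,b0,t0,0,0,0],args=(s,))
            if best is None or r.cost<best[0]: best=(r.cost,s,r.x);print(r.cost,s,r.x.round(4))
    np.save('fk.npy',np.append(best[2],best[1]))
E
python3 fk.py
```

```text
9.254216152627851 (1, 1, 1, 1) [ 2.7729 -0.1042  0.4854  1.6635 -0.4435 -1.5576  0.0667  0.5423  0.5866]
9.254216150060838 (1, 1, 1, 1) [ 2.7729 -0.1042  0.4854  1.6635 -0.4436 -1.5576  0.0667  0.5423  0.5866]
9.254216149679232 (1, 1, 1, 1) [ 2.7729 -0.1042  0.4854  1.6635 -0.4436 -1.5576  0.0667  0.5423  0.5866]
8.59708675379733 (-1, -1, 1, -1) [ 0.0184  0.7235  0.4568  0.1232  0.0191  1.9729  0.0442 -0.0098 -0.0044]
8.597086753239086 (-1, -1, 1, -1) [ 0.0184  0.7235  0.4568  0.1232  0.0191  1.9729  0.0442 -0.0098 -0.0044]
7.246293788976605 (-1, -1, -1, 1) [ 0.3058  0.6219  0.4659  0.3232 -0.0496 -1.441  -0.0055 -0.0102 -0.0027]
6.138872313524733 (-1, -1, -1, 1) [ 3.3190e-01  6.1170e-01  4.6730e-01  3.3610e-01 -3.1900e-02  4.2869e+00
  1.0000e-03 -7.1000e-03  5.0000e-03]
6.1388723135240175 (-1, -1, -1, 1) [ 3.3190e-01  6.1170e-01  4.6730e-01  3.3610e-01 -3.1900e-02  4.2869e+00
  1.0000e-03 -7.1000e-03  5.0000e-03]
6.13887231352385 (-1, -1, -1, 1) [ 3.3190e-01  6.1170e-01  4.6730e-01  3.3610e-01 -3.1900e-02 -1.9963e+00
  1.0000e-03 -7.1000e-03  5.0000e-03]
6.138872313523693 (-1, -1, -1, 1) [ 3.3190e-01  6.1170e-01  4.6730e-01  3.3610e-01 -3.1900e-02  4.2869e+00
  1.0000e-03 -7.1000e-03  5.0000e-03]
0.012634203762843044 (-1, -1, -1, -1) [ 0.3036  0.6163  0.4648  0.3193 -0.0425  1.533  -0.0048 -0.0118 -0.0092]
0.012634203762839132 (-1, -1, -1, -1) [ 0.3036  0.6163  0.4648  0.3193 -0.0425  1.533  -0.0048 -0.0118 -0.0092]
```

```bash
cat > ik.py <<'E'
from fk import *
V=np.load('fk.npy');PP=V[:9];SS=V[9:]
lo=np.array([-2.69,-.47,-1.27,.19,-1.53,.08,-3.09]);hi=np.array([2.69,2.24,1.36,2.51,4.68,2.07,3.09])
def ik(q0,p,r,wr=.3,reg=.003):
    q0=np.clip(q0,lo+1e-3,hi-1e-3)
    def f(q):
        a,b=fk(q,PP,SS);return np.concatenate([a-p,wr*(r.inv()*b).as_rotvec(),reg*(q-q0)])
    s=least_squares(f,q0,bounds=(lo,hi));a,b=fk(s.x,PP,SS)
    return s.x,np.linalg.norm(a-p),np.linalg.norm((r.inv()*b).as_rotvec())
def toolrot(yaw,lean):  # jaw y horizontal, tool z leaning outward along yaw
    z=np.array([np.sin(lean),0,-np.cos(lean)]);y=np.array([0,1,0]);x=np.cross(y,z)
    return rz(yaw)*R.from_matrix(np.c_[x,y,z])
E
python3 - <<'E'
from ik import *
rng=np.random.default_rng(0)
pv=np.array([.633,-.241]);u=np.array([.931,-.365])
for nm,p,l in [('touch',[*(pv-.027*u),.207],35),('touch',[*(pv-.027*u),.207],28),('hang',[*(pv-.075*u),.125],30),('hang',[*(pv-.075*u),.125],22),('cup',[.48,.33,.05],22),('cup',[.48,.33,.05],30)]:
    S=[]
    yaw=-.373 if nm!='cup' else .55
    for k in range(60):
        q,e,g=ik(rng.uniform(lo,hi),np.array(p),toolrot(yaw,np.radians(l)),reg=1e-5)
        if e<.004 and g<.02:
            S.append(q)
    print(nm,l,len(S))
    for q in S[:8]: print('  ',q.round(2), 'elbow',fk(q,PP,SS,True)[2].round(2))
E
```

```text
touch 35 40
   [-0.56  0.88  1.36  2.23  4.47  0.88  3.09] elbow [0.41 0.24 0.7 ]
   [-0.56  0.88  1.36  2.23  4.47  0.88  3.09] elbow [0.41 0.24 0.7 ]
   [ 1.03  0.6  -0.96  2.23  1.86  0.51 -0.2 ] elbow [ 0.16 -0.31  0.81]
   [ 0.58  0.42 -0.32  2.22  2.25  0.16 -0.68] elbow [ 0.2  -0.15  0.87]
   [-0.25  0.5   0.72  2.23  4.33  0.33 -2.91] elbow [0.29 0.06 0.84]
   [ 1.14  0.74 -1.19  2.23  1.82  0.71 -0.12] elbow [ 0.15 -0.39  0.76]
   [ 1.17  0.79 -1.26  2.23  1.82  0.78 -0.09] elbow [ 0.15 -0.41  0.74]
   [ 0.9   0.52 -0.76  2.23  1.92  0.37 -0.3 ] elbow [ 0.17 -0.25  0.84]
touch 28 42
   [ 0.56  0.42 -0.29  2.17  1.    0.14  0.56] elbow [ 0.2  -0.14  0.87]
   [ 0.45  0.41 -0.16  2.18  0.71  0.1   0.83] elbow [ 0.21 -0.11  0.87]
   [-0.55  0.87  1.36  2.16  4.68  0.88  2.92] elbow [0.41 0.23 0.7 ]
   [ 0.6   0.42 -0.34  2.17  1.07  0.16  0.5 ] elbow [ 0.2  -0.15  0.87]
   [ 0.22  0.4   0.12  2.18 -0.48  0.08  1.98] elbow [ 0.23 -0.06  0.87]
   [ 1.    0.58 -0.92  2.16  1.45  0.47  0.18] elbow [ 0.16 -0.29  0.82]
   [ 1.05  0.62 -1.01  2.16  1.48  0.54  0.17] elbow [ 0.16 -0.32 
[... 1718 characters left out ...]
.82 -0.79  2.3   1.96  0.59 -0.35] elbow [0.45 0.01 0.73]
   [-0.17  0.76 -0.65  2.3   2.02  0.48 -0.44] elbow [0.42 0.05 0.75]
cup 30 36
   [-0.29  0.74 -0.49  2.37  2.52  0.56 -0.95] elbow [0.4  0.1  0.76]
   [-0.07  0.88 -0.82  2.38  2.28  0.75 -0.63] elbow [0.47 0.01 0.7 ]
   [-0.38  0.72 -0.36  2.37  2.64  0.51 -1.1 ] elbow [0.38 0.13 0.77]
   [-0.53  0.69 -0.17  2.37  2.85  0.45 -1.35] elbow [0.34 0.18 0.78]
   [-0.05  0.89 -0.85  2.38  2.26  0.77 -0.61] elbow [ 0.48 -0.    0.69]
   [-0.11  0.84 -0.76  2.38  2.32  0.71 -0.69] elbow [0.46 0.03 0.72]
   [-0.27  0.75 -0.52  2.37  2.49  0.57 -0.92] elbow [0.41 0.09 0.76]
   [-0.11  0.84 -0.75  2.38  2.32  0.7  -0.7 ] elbow [0.46 0.03 0.72]
```

```bash
cat > sim.py <<'E'
from ik import *
def run(q,calls,sub=3,verbose=True):
    q=np.array(q,float)
    for name,dp,turn,rows in calls:
        p0,r0=fk(q,PP,SS);tp=p0+np.array(dp);tr=rz(turn)*r0
        for k in range(rows*sub):
            p,r=fk(q,PP,SS);d=tp-p;n=np.linalg.norm(d);m=.0625/sub
            if n>m:d*=m/n
            w=(tr*r.inv()).as_rotvec();n=np.linalg.norm(w);m=.187/sub
            if n>m:w*=m/n
            q,_,_=ik(q,p+d,R.from_rotvec(w)*r,reg=.01)
        p,r=fk(q,PP,SS);z=r.as_matrix()
        if verbose:print(name,q.round(2),p.round(3),'err',np.linalg.norm(p-tp).round(3),'lean',np.degrees(np.arccos(-z[2,2])).round(1),'zaz',np.arctan2(z[1,2],z[0,2]).round(2),'y_z',z[2,1].round(3))
    return q
E
python3 - <<'E'
from sim import *
print('validate');run([-1.22,.406,1.28,2.198,-.45,.27,1.528],[('v',[-.02,-.09,-.12],0,4)])
run([-1.084,.592,1.35,1.526,-.483,.867,1.445],[('v2',[-.18,-.08,-.2],0,5)])
run([.811,.306,-.662,1.067,.191,1.819,1.793],[('v3',[.2,.27,.3],0,8)])
q=[-.796,.406,.907,2.294,-1.279,.091,2.438]
for sgn in(1,-1):
  for a in (.6,1.1):
    print(sgn,a)
    run(q,[('up',[.1,.05,.2],0,4),('turn',[0,0,0],sgn*a,7),('down',[-.12,-.08,-.25],0,6),('back',[0,0,0],-sgn*a,7)])
E
```

```text
validate
v [-0.66  0.44  0.8   2.3  -1.53  0.08  2.71] [ 0.583 -0.094  0.22 ] err 0.009 lean 32.3 zaz -0.49 y_z -0.058
v2 [-1.21  0.41  1.28  2.19 -0.49  0.27  1.57] [ 0.606 -0.01   0.334] err 0.0 lean 35.8 zaz -0.44 y_z -0.044
v3 [-0.02  0.45  0.    0.45  0.    2.07  1.56] [ 0.682 -0.017  0.846] err 0.177 lean 9.8 zaz -0.03 y_z -0.005
1 0.6
up [-1.14  0.44  1.36  1.87 -0.44  0.62  1.57] [ 0.687 -0.02   0.45 ] err 0.0 lean 34.1 zaz -0.44 y_z -0.039
turn [-0.7   0.23  0.9   1.9  -0.66  0.62  2.39] [ 0.687 -0.02   0.45 ] err 0.0 lean 34.1 zaz 0.16 y_z -0.039
down [ 0.66  0.37 -0.49  2.3  -1.06  0.08  3.09] [ 0.57  -0.102  0.209] err 0.01 lean 30.2 zaz 0.22 y_z -0.007
back [-0.45  0.38  0.61  2.31 -1.53  0.08  2.78] [ 0.57  -0.102  0.21 ] err 0.001 lean 29.7 zaz -0.38 y_z -0.009
1 1.1
up [-1.14  0.44  1.36  1.87 -0.44  0.62  1.57] [ 0.687 -0.02   0.45 ] err 0.0 lean 34.1 zaz -0.44 y_z -0.039
turn [-0.38  0.29  0.72  1.79 -0.87  0.96  3.06] [ 0.687 -0.02   0.45 ] err 0.0 lean 34.1 zaz 0.66 y_z -0.039
down [ 1.05  0.56 -0.86  2.24 -0.46  0.21  3.09] [ 0.567 -0.1    0.2  ] err 0.0 lean 34.
[... 334 characters left out ...]
n 34.1 zaz -1.04 y_z -0.039
down [-0.92  0.68  1.07  2.23 -0.34  0.22  0.86] [ 0.567 -0.1    0.2  ] err 0.0 lean 34.1 zaz -1.04 y_z -0.039
back [-0.6   0.43  0.75  2.31 -1.53  0.08  2.74] [ 0.57  -0.098  0.209] err 0.01 lean 30.6 zaz -0.48 y_z -0.055
-1 1.1
up [-1.14  0.44  1.36  1.87 -0.44  0.62  1.57] [ 0.687 -0.02   0.45 ] err 0.0 lean 34.1 zaz -0.44 y_z -0.039
turn [-0.98  0.79  1.36  1.49 -0.21  1.24  0.37] [ 0.687 -0.02   0.45 ] err 0.0 lean 34.1 zaz -1.54 y_z -0.039
down [-0.95  0.87  1.2   2.04 -0.35  0.64  0.43] [ 0.567 -0.1    0.2  ] err 0.0 lean 34.1 zaz -1.54 y_z -0.039
back [-0.6   0.43  0.75  2.31 -1.53  0.08  2.74] [ 0.57  -0.098  0.209] err 0.01 lean 30.6 zaz -0.48 y_z -0.055
```

```bash
cat > search.py <<'E'
from sim import *
import sys,multiprocessing as mp
q0=np.array([-.796,.406,.907,2.294,-1.279,.091,2.438])
tgt=np.array([.60,-.06,.25])
def go(seed):
    rng=np.random.default_rng(seed)
    p0,_=fk(q0,PP,SS);q=q0.copy();seq=[];tot=0;yaw=0
    n=rng.integers(1,4);cost=0
    for i in range(n):
        az=rng.uniform(-.2,1.2);r=rng.uniform(.5,1.15);z=rng.uniform(.4,.9);t=rng.uniform(-1.5,1.8)
        p,_=fk(q,PP,SS);d=np.array([r*np.cos(az),r*np.sin(az),z])-p
        rows=int(np.ceil(max(np.linalg.norm(d)/.06,abs(t-yaw)/.18)))
        c=('s',d.round(2).tolist(),round(t-yaw,2),rows);seq.append(c);yaw+=c[2];cost+=rows
        q=run(q,[c],sub=1,verbose=False)
    for l in range(2):
        p,r=fk(q,PP,SS);d=tgt-p;zz=r.as_matrix()[:,2];t=-.373-np.arctan2(zz[1],zz[0])
        rows=int(np.ceil(max(np.linalg.norm(d)/.06,abs(t)/.18,1)));c=('e',d.round(2).tolist(),round(t,2),rows);seq.append(c);cost+=rows
        q=run(q,[c],sub=1,verbose=False)
    M=fk(q,PP,SS)[1].as_matrix()
    return cost,q,np.degrees(np.arccos(-M[2,2])),M[2,1],seq
if __name__=='__main__':
    with mp.Pool() as P:
        O=[o for o in P.imap_unordered(go,range(400))]
    print(mp.cpu_count(),len(O))
    G=sorted([o for o in O if o[1][4]>.3 and o[1][2]<.3],key=lambda o:o[0])
    print(len(G))
    for o in G[:8]: print(o[0],o[1].round(2),round(o[2],1),round(o[3],3),o[4])
E
time OMP_NUM_THREADS=1 timeout 560 python3 search.py
```

```text
4 400
60
22 [-0.13  0.29  0.1   2.3   1.93  0.21 -0.88] 37.9 0.104 [('s', [0.53, -0.07, 0.41], -1.14, 12), ('e', [-0.4, 0.08, -0.34], np.float64(0.89), 9), ('e', [0.0, 0.0, -0.0], np.float64(0.01), 1)]
25 [-0.15  0.29  0.11  2.3   2.    0.23 -0.98] 38.9 0.121 [('s', [0.55, 0.17, 0.55], -1.01, 14), ('e', [-0.35, -0.11, -0.41], np.float64(0.74), 10), ('e', [-0.0, 0.0, -0.0], np.float64(0.0), 1)]
26 [-0.22  0.29  0.2   2.3   1.98  0.19 -0.95] 38.2 0.108 [('s', [0.18, 0.4, 0.64], -0.91, 13), ('e', [-0.12, -0.34, -0.56], np.float64(0.67), 12), ('e', [-0.0, -0.0, -0.0], np.float64(-0.0), 1)]
26 [-0.14  0.3   0.09  2.32  2.08  0.26 -1.03] 40.0 0.097 [('s', [0.42, 0.29, 0.64], -0.76, 14), ('e', [-0.28, -0.22, -0.51], np.float64(0.54), 11), ('e', [-0.0, -0.0, -0.0], np.float64(0.0), 1)]
26 [-0.28  0.29  0.26  2.29  1.84  0.16 -0.83] 37.2 0.106 [('s', [0.46, 0.4, 0.59], -0.9, 15), ('e', [-0.28, -0.29, -0.44], np.float64(0.64), 10), ('e', [0.0, -0.0, -0.0], np.float64(0.01), 1)]
26 [-0.15  0.31  0.08  2.33  2.2   0.31 -1.16] 42.1 0.094 [('s', [0.53, -0.05, 0.6], -0.82, 14), ('e', [-0.37, 0.07, -0.48], np.float64(0.61), 11), ('e', [-0.0, -0.0, 0.0], np.float64(0.0), 1)]
27 [-0.1   0.32  0.03  2.36  2.33  0.37 -0.92] 43.9 -0.146 [('s', [0.52, 0.08, 0.58], 1.21, 14), ('e', [-0.42, -0.08, -0.51], np.float64(-0.96), 12), ('e', [-0.0, 0.0, 0.0], np.float64(0.0), 1)]
27 [-0.13  0.3   0.09  2.32  2.09  0.25 -1.03] 39.6 0.097 [('s', [0.35, 0.49, 0.49], -0.51, 14), ('e', [-0.28, -0.44, -0.44], np.float64(0.29), 12), ('e', [0.0, 0.0, 0.0], np.float64(0.0), 1)]
real	1m51.231s
user	7m14.989s
sys	0m0.344s
```

Emit:
servo_tool(
  targets=[
    {"tx": 1,"ty": 6,"tz": 4,"turn": -0.1,"fingers": 0},
    {"tx": 25,"ty": 40,"tz": 64,"turn": -0.75,"fingers": 0},
    {"tx": 25,"ty": 40,"tz": 64,"turn": -0.75,"fingers": 0},
    {"tx": 25,"ty": 40,"tz": 64,"turn": -0.75,"fingers": 0},
    {"tx": 25,"ty": 40,"tz": 64,"turn": -0.75,"fingers": 0},
    {"tx": 25,"ty": 40,"tz": 64,"turn": -0.75,"fingers": 0},
    {"tx": 25,"ty": 40,"tz": 64,"turn": -0.75,"fingers": 0},
    {"tx": 25,"ty": 40,"tz": 64,"turn": -0.75,"fingers": 0},
  ],
)

```text
time: 13.92
eef_pos: [0.7021, 0.1186, 0.4911]
ee_rot: [0.246, 0.504, 0.812, -0.163]
ft_force: [0.6, 0.0, -0.3]
grip_width: 0.0002
```

```bash
python3 st.py
```

```text
t 13.93 q [-1.177  0.697  1.32   1.481 -0.137  1.182  0.471] 
p [0.7021 0.1186 0.4911] f [ 0.62  0.01 -0.3 ] w 0.0002
tool x [-0.371  0.738 -0.563] y [ 0.898  0.439 -0.016] z [ 0.235 -0.512 -0.826] az 0.167 r 0.712 x-az 2.036
```

```bash
cat > search2.py <<'E'
import search as S
from sim import *
import multiprocessing as mp
S.q0=np.array([-1.177,.697,1.32,1.481,-.137,1.182,.471])
def go(seed):
    rng=np.random.default_rng(seed);q=S.q0.copy();seq=[];cost=0;tot=0
    for i in range(1):
        az=rng.uniform(-.1,1.1);r=rng.uniform(.5,1.1);z=rng.uniform(.6,1.1);t=rng.uniform(-.3,1.2)
        p,_=fk(q,PP,SS);d=np.array([r*np.cos(az),r*np.sin(az),z])-p
        rows=int(np.ceil(max(np.linalg.norm(d)/.06,abs(t)/.18)))
        c=('s',d.round(2).tolist(),round(t,2),rows);seq.append(c);cost+=rows
        q=run(q,[c],sub=1,verbose=False)
    for l in range(2):
        p,r=fk(q,PP,SS);d=S.tgt-p;zz=r.as_matrix()[:,2];t=-.373-np.arctan2(zz[1],zz[0])
        rows=int(np.ceil(max(np.linalg.norm(d)/.06,abs(t)/.18,1)));c=('e',d.round(2).tolist(),round(t,2),rows);seq.append(c);cost+=rows
        q=run(q,[c],sub=1,verbose=False)
    M=fk(q,PP,SS)[1].as_matrix()
    return cost,q,np.degrees(np.arccos(-M[2,2])),M[2,1],seq
if __name__=='__main__':
    with mp.Pool() as P: O=list(P.imap_unordered(go,range(500)))
    G=sorted([o for o in O if o[1][4]>.3 and o[1][2]<.5],key=lambda o:o[0]+100*abs(o[3])+50*max(0,o[1][2]))
    print(len(G))
    for o in G[:10]: print(o[0],o[1].round(2),round(o[2],1),round(o[3],3),o[4])
E
OMP_NUM_THREADS=1 timeout 560 python3 search2.py
```

```text
356
23 [-0.15  0.32  0.09  2.37  2.37  0.36 -1.16] 44.0 -0.014 [('s', [0.29, 0.02, 0.44], 1.01, 9), ('e', [-0.34, -0.18, -0.63], np.float64(-0.26), 13), ('e', [0.0, 0.0, 0.0], np.float64(-0.0), 1)]
23 [-0.14  0.29  0.09  2.33  2.19  0.28 -1.  ] 41.2 0.012 [('s', [0.11, 0.06, 0.49], 0.65, 9), ('e', [-0.18, -0.22, -0.69], np.float64(0.05), 13), ('e', [0.0, 0.0, -0.0], np.float64(-0.0), 1)]
23 [-0.13  0.31  0.07  2.36  2.33  0.35 -1.18] 44.0 0.028 [('s', [0.3, -0.18, 0.44], 0.46, 10), ('e', [-0.33, 0.01, -0.61], np.float64(0.21), 12), ('e', [-0.0, 0.0, -0.0], np.float64(-0.0), 1)]
21 [-0.16  0.29  0.14  2.31  2.03  0.21 -0.84] 38.8 0.015 [('s', [0.13, 0.14, 0.41], 0.49, 8), ('e', [-0.2, -0.3, -0.62], np.float64(0.19), 12), ('e', [-0.0, 0.0, -0.0], np.float64(0.01), 1)]
22 [-0.18  0.3   0.11  2.35  2.26  0.33 -1.11] 43.2 0.02 [('s', [0.31, -0.14, 0.39], 0.54, 9), ('e', [-0.36, -0.02, -0.58], np.float64(0.14), 12), ('e', [0.0, -0.0, -0.0], np.float64(0.0), 1)]
21 [-0.14  0.31  0.08  2.31  2.08  0.26 -0.95] 39.5 0.046 [('s', [0.15, 0.06, 0.39], 0.17, 8), ('e', [-0.21, -0.21, -0.6], np.float64(0.46), 12), ('e', [-0.0, -0.0, 0.0], np.float64(0.0), 1)]
23 [-0.16  0.3   0.09  2.37  2.35  0.37 -1.13] 44.7 -0.025 [('s', [0.37, -0.21, 0.39], 0.9, 10), ('e', [-0.41, 0.04, -0.57], np.float64(-0.13), 12), ('e', [0.0, -0.0, -0.0], np.float64(-0.0), 1)]
22 [-0.12  0.31  0.07  2.34  2.29  0.32 -1.16] 42.4 0.049 [('s', [0.21, 0.03, 0.48], 0.37, 9), ('e', [-0.24, -0.18, -0.64], np.float64(0.25), 12), ('e', [-0.0, 0.0, 0.0], np.float64(0.01), 1)]
24 [-0.16  0.33  0.09  2.37  2.4   0.39 -1.19] 45.2 -0.02 [('s', [0.29, -0.04, 0.49], 1.02, 10), ('e', [-0.32, -0.12, -0.66], np.float64(-0.26), 13), ('e', [-0.0, -0.0, 0.0], np.float64(-0.0), 1)]
24 [-0.17  0.32  0.1   2.37  2.38  0.37 -1.22] 44.3 0.017 [('s', [0.24, -0.09, 0.53], 0.62, 10), ('e', [-0.27, -0.07, -0.68], np.float64(0.07), 13), ('e', [0.0, -0.0, 0.0], np.float64(0.0), 1)]
```

Robust pattern: up again with turn ≈ +0.6, then down.

Emit:
servo_tool(
  targets=[
    {"tx": 12,"ty": 8,"tz": 42,"turn": 0.6,"fingers": 0},
    {"tx": 12,"ty": 8,"tz": 42,"turn": 0.6,"fingers": 0},
    {"tx": 12,"ty": 8,"tz": 42,"turn": 0.6,"fingers": 0},
    {"tx": 12,"ty": 8,"tz": 42,"turn": 0.6,"fingers": 0},
    {"tx": 12,"ty": 8,"tz": 42,"turn": 0.6,"fingers": 0},
    {"tx": 12,"ty": 8,"tz": 42,"turn": 0.6,"fingers": 0},
    {"tx": 12,"ty": 8,"tz": 42,"turn": 0.6,"fingers": 0},
    {"tx": 12,"ty": 8,"tz": 42,"turn": 0.6,"fingers": 0},
  ],
)

```text
time: 14.92
eef_pos: [0.7982, 0.1852, 0.8758]
ee_rot: [0.296, 0.239, 0.921, -0.078]
ft_force: [-0.7, -0.7, 1.0]
grip_width: 0.0001
```

```bash
python3 st.py
```

```text
t 14.93 q [-0.562  0.684  1.205  0.187 -0.549  1.886  1.011] 
p [0.7982 0.1852 0.8758] f [-0.69 -0.68  1.05] w 0.0001
tool x [-0.71   0.395 -0.583] y [ 0.488  0.873 -0.003] z [ 0.508 -0.286 -0.813] az 0.228 r 0.819 x-az 2.634
```

```bash
sed -e 's/^S.q0=.*/S.q0=np.array([-.562,.684,1.205,.187,-.549,1.886,1.011])/' -e 's/z=rng.uniform(.6,1.1);t=rng.uniform(-.3,1.2)/z=rng.uniform(.5,1.1);t=rng.uniform(-.6,1.0)/' search2.py > search3.py
python3 - <<'E'
from sim import *
q=[-.562,.684,1.205,.187,-.549,1.886,1.011]
run(q,[('d',[-.19,-.24,-.62],.14,13)],sub=1)
run(q,[('d',[-.19,-.24,-.62],.14,13)],sub=3)
E
OMP_NUM_THREADS=1 timeout 500 python3 search3.py
```

```text
d [-0.79  0.43  0.87  2.26 -1.32  0.08  2.44] [ 0.612 -0.057  0.251] err 0.001 lean 35.3 zaz -0.42 y_z -0.027
d [-0.79  0.43  0.87  2.26 -1.45  0.08  2.57] [ 0.612 -0.057  0.25 ] err 0.0 lean 35.6 zaz -0.42 y_z -0.026
292
17 [-0.1   0.3   0.05  2.33  2.11  0.27 -0.92] 39.8 0.012 [('s', [-0.06, -0.07, 0.11], -0.16, 3), ('e', [-0.13, -0.17, -0.71], np.float64(0.26), 13), ('e', [0.0, 0.0, 0.0], np.float64(0.0), 1)]
19 [-0.14  0.32  0.05  2.37  2.33  0.39 -1.15] 44.5 -0.005 [('s', [0.19, -0.26, 0.03], 0.21, 6), ('e', [-0.36, 0.02, -0.62], np.float64(-0.08), 12), ('e', [0.0, -0.0, 0.0], np.float64(0.0), 1)]
18 [-0.13  0.31  0.09  2.31  2.03  0.23 -0.79] 38.7 -0.017 [('s', [-0.07, 0.05, 0.12], 0.5, 3), ('e', [-0.12, -0.29, -0.73], np.float64(-0.34), 14), ('e', [-0.0, 0.0, 0.0], np.float64(0.0), 1)]
18 [-0.16  0.32  0.12  2.34  2.29  0.3  -1.11] 42.2 0.008 [('s', [-0.07, -0.1, 0.17], 0.05, 4), ('e', [-0.11, -0.14, -0.76], np.float64(0.05), 13), ('e', [-0.0, 0.0, 0.0], np.float64(0.01), 1)]
17 [-0.17  0.3   0.14  2.34  2.24  0.26 -1.01] 40.7 -0.015 [('s', [0.02, 0.01, 0.1], 0.45, 3), ('e', [
[... 360 characters left out ...]
 0.03], 0.53, 4), ('e', [-0.28, -0.38, -0.62], np.float64(-0.41), 14), ('e', [0.0, -0.0, -0.0], np.float64(0.0), 1)]
17 [-0.21  0.33  0.15  2.35  2.35  0.34 -1.21] 43.7 0.023 [('s', [0.1, -0.05, 0.07], 0.11, 3), ('e', [-0.27, -0.18, -0.66], np.float64(-0.03), 13), ('e', [-0.0, -0.0, 0.0], np.float64(0.0), 1)]
19 [-0.19  0.32  0.14  2.36  2.42  0.37 -1.24] 45.3 0.009 [('s', [0.09, -0.19, 0.16], 0.15, 5), ('e', [-0.24, -0.06, -0.71], np.float64(-0.04), 13), ('e', [-0.0, 0.0, -0.0], np.float64(-0.0), 1)]
20 [-0.14  0.32  0.08  2.37  2.41  0.39 -1.26] 45.5 0.031 [('s', [0.25, -0.28, 0.1], -0.07, 7), ('e', [-0.34, 0.01, -0.62], np.float64(0.14), 12), ('e', [-0.0, 0.0, -0.0], np.float64(-0.0), 1)]
```

Emit:
servo_tool(
  targets=[
    {"tx": -5,"ty": -9,"tz": 40,"turn": 0.05,"fingers": 0},
    {"tx": -5,"ty": -9,"tz": 40,"turn": 0.05,"fingers": 0},
    {"tx": -5,"ty": -9,"tz": 40,"turn": 0.05,"fingers": 0},
    {"tx": -5,"ty": -9,"tz": 40,"turn": 0.05,"fingers": 0},
  ],
)

```text
time: 15.42
eef_pos: [0.6992, 0.1105, 0.9801]
ee_rot: [0.317, 0.213, 0.922, -0.067]
ft_force: [0.6, -0.4, -0.8]
grip_width: 0.0
```

```bash
python3 st.py
```

```text
t 15.43 q [-0.545  0.533  1.284  0.187 -0.599  1.951  1.163] 
p [0.6992 0.1105 0.9801] f [ 0.64 -0.38 -0.77] w 0.0
tool x [-0.709  0.35  -0.612] y [0.434 0.901 0.011] z [ 0.555 -0.258 -0.791] az 0.157 r 0.708 x-az 2.684
```

```bash
cat > dls.py <<'E'
from ik import *
def jac(q):
    J=np.zeros((6,7));p,r=fk(q,PP,SS)
    for i in range(7):
        d=q.copy();d[i]+=1e-5;a,b=fk(d,PP,SS);J[:3,i]=(a-p)/1e-5;J[3:,i]=(b*r.inv()).as_rotvec()/1e-5
    return J,p,r
vm=.7*np.array([2.57,2.57,3.14,3.14,3.14,3.14,3.14])
def run(q,calls,lam=.05,wr=.3,sub=5,it=1,lock=True,verbose=True):
    q=np.array(q,float)
    for name,dp,turn,rows in calls:
        p0,r0=fk(q,PP,SS);tp=p0+np.array(dp);tr=rz(turn)*r0
        for k in range(rows*sub):
            qs=q.copy()
            J,p,r=jac(q);d=tp-p;n=np.linalg.norm(d);m=.0625/sub
            if n>m:d=d*m/n
            w=(tr*r.inv()).as_rotvec();n=np.linalg.norm(w);m=.187/sub
            if n>m:w=w*m/n
            gp=p+d;gr=R.from_rotvec(w)*r
            for _ in range(it):
                J,p,r=jac(q);e=np.concatenate([gp-p,wr*(gr*r.inv()).as_rotvec()])
                J=J.copy();J[3:]*=wr
                act=np.ones(7,bool)
                for _2 in range(4):
                    Ja=J*act;dq=Ja.T@np.linalg.solve(Ja@Ja.T+lam**2*np.eye(6),e)
                    bad=act&(((q+dq)<lo-1e-9)|((q+dq)>hi+1e-9))
                    if not lock or not bad.any(): break
                    act&=~bad
                q=np.clip(q+dq,lo,hi)
            s=np.max(np.abs(q-qs)/(vm*.125/sub))
            if s>1:q=qs+(q-qs)/s
        p,r=fk(q,PP,SS);z=r.as_matrix()
        if verbose:print(name,q.round(2),p.round(3),'err',np.linalg.norm(p-tp).round(3),'lean',np.degrees(np.arccos(-z[2,2])).round(1),'zaz',np.arctan2(z[1,2],z[0,2]).round(2),'y_z',z[2,1].round(3))
    return q
T=[([1.11,.591,.048,1.609,-.033,.943,-.034],[0,0,.4],1.5,8,[1.281,.449,-.269,.939,.118,1.76,1.362]),
([1.281,.449,-.269,.939,.118,1.76,1.362],[.49,.68,.1],1.27,8,[.811,.306,-.662,1.067,.191,1.819,1.793]),
([.811,.306,-.662,1.067,.191,1.819,1.793],[.2,.27,.3],0,8,[-.446,.433,.926,.484,-.483,2.073,1.914]),
([-.446,.433,.926,.484,-.483,2.073,1.914],[.12,-.04,.2],-.1,6,[-.197,.456,.423,.321,-.209,2.074,1.751]),
([-.306,.448,.645,.333,-.186,2.074,1.4],[.2,0,.6],0,6,[-.28,.43,.667,.289,-.211,2.074,1.426]),
([-.137,1.286,1.287,.188,-1.081,1.194,1.341],[-.5,.12,.22],-.1,8,[-1.084,.592,1.35,1.526,-.483,.867,1.445]),
([-1.22,.406,1.28,2.198,-.45,.27,1.528],[-.02,-.09,-.12],0,4,[-.796,.406,.907,2.294,-1.279,.091,2.438]),
([-.796,.406,.907,2.294,-1.279,.091,2.438],[.25,.4,.64],-.75,7,[-1.177,.697,1.32,1.481,-.137,1.182,.471]),
([-1.177,.697,1.32,1.481,-.137,1.182,.471],[.12,.08,.42],.6,8,[-.562,.684,1.205,.187,-.549,1.886,1.011]),
([-.562,.684,1.205,.187,-.549,1.886,1.011],[-.05,-.09,.4],.05,4,[-.545,.533,1.284,.187,-.599,1.951,1.163])]
if __name__=='__main__':
    for lam in(.01,.03,.08,.15):
        for wr in (.15,.3,.6):
          for lock in (True,False):
            tot=[np.abs(run(a,[('',d,t,n)],lam,wr,lock=lock,verbose=False)-b).mean() for a,d,t,n,b in T]
            print(lam,wr,lock,np.round(tot,2),round(np.mean(tot),3))
E
OMP_NUM_THREADS=4 timeout 500 python3 dls.py
```

```text
0.01 0.15 True [0.01 0.01 0.44 0.27 0.17 0.03 0.02 0.14 0.13 0.13] 0.135
0.01 0.15 False [0.01 0.01 0.57 0.23 0.14 0.14 0.31 0.24 0.07 0.09] 0.182
0.01 0.3 True [0.01 0.01 0.32 0.1  0.09 0.03 0.03 0.13 0.13 0.22] 0.108
0.01 0.3 False [0.01 0.01 0.58 0.23 0.14 0.14 0.32 0.24 0.07 0.08] 0.182
0.01 0.6 True [0.01 0.01 0.35 0.1  0.1  0.03 0.04 0.13 0.13 0.21] 0.111
0.01 0.6 False [0.01 0.01 0.58 0.24 0.14 0.14 0.32 0.24 0.07 0.08] 0.182
0.03 0.15 True [0.02 0.01 0.59 0.29 0.2  0.03 0.17 0.22 0.1  0.07] 0.17
0.03 0.15 False [0.02 0.01 0.56 0.23 0.13 0.13 0.3  0.27 0.08 0.08] 0.18
0.03 0.3 True [0.01 0.01 0.32 0.04 0.07 0.03 0.03 0.14 0.11 0.04] 0.08
0.03 0.3 False [0.01 0.01 0.58 0.23 0.13 0.13 0.31 0.25 0.08 0.08] 0.181
0.03 0.6 True [0.01 0.01 0.34 0.1  0.1  0.03 0.03 0.12 0.1  0.04] 0.089
0.03 0.6 False [0.01 0.01 0.58 0.23 0.13 0.13 0.31 0.25 0.08 0.08] 0.181
0.08 0.15 True [0.14 0.01 0.54 0.22 0.09 0.09 0.25 0.71 0.14 0.06] 0.226
0.08 0.15 False [0.14 0.01 0.53 0.19 0.09 0.12 0.26 0.76 0.14 0.06] 0.231
0.08 0.3 True [0.03 0.01 0.42 0.08 0.04 0.08 0.22 0.39 0.07 0.03] 0.137
0.08 0.3 False [0.03 0.01 0.54 0.21 0.1  0.12 0.28 0.36 0.07 0.06] 0.179
0.08 0.6 True [0.01 0.01 0.42 0.03 0.05 0.08 0.16 0.15 0.08 0.03] 0.104
0.08 0.6 False [0.01 0.01 0.55 0.21 0.1  0.12 0.29 0.28 0.07 0.06] 0.172
0.15 0.15 True [0.32 0.03 0.55 0.22 0.1  0.37 0.28 0.79 0.36 0.06] 0.308
0.15 0.15 False [0.32 0.03 0.55 0.2  0.08 0.38 0.28 0.81 0.36 0.05] 0.305
0.15 0.3 True [0.12 0.01 0.51 0.13 0.03 0.25 0.23 0.68 0.23 0.02] 0.221
0.15 0.3 False [0.12 0.01 0.54 0.16 0.07 0.24 0.24 0.72 0.23 0.04] 0.237
0.15 0.6 True [0.03 0.01 0.51 0.12 0.03 0.25 0.24 0.46 0.22 0.03] 0.189
0.15 0.6 False [0.03 0.01 0.55 0.17 0.08 0.24 0.25 0.47 0.22 0.04] 0.206
```

```bash
cat > search4.py <<'E'
from dls import *
import multiprocessing as mp
q0=np.array([-.545,.533,1.284,.187,-.599,1.951,1.163])
tgt=np.array([.60,-.06,.26])
def go(seed):
    rng=np.random.default_rng(seed);q=q0.copy();seq=[];cost=0
    kw=dict(lam=.03,wr=.3,sub=3,verbose=False)
    for i in range(rng.integers(1,4)):
        az=rng.uniform(-.1,1.3);r=rng.uniform(.45,1.15);z=rng.uniform(.45,1.1);t=rng.uniform(-1.5,1.5)
        p,_=fk(q,PP,SS);d=np.array([r*np.cos(az),r*np.sin(az),z])-p
        rows=int(np.ceil(max(np.linalg.norm(d)/.06,abs(t)/.18))); rows=min(rows,8)
        c=('s',d.round(2).tolist(),round(t,2),rows);seq.append(c);cost+=rows
        q=run(q,[c],**kw)
    for l in range(3):
        p,r=fk(q,PP,SS);d=tgt-p;zz=r.as_matrix()[:,2];t=-.373-np.arctan2(zz[1],zz[0])
        if np.linalg.norm(d)<.02 and abs(t)<.05: break
        rows=int(np.ceil(max(np.linalg.norm(d)/.06,abs(t)/.18,1)))+1;rows=min(rows,8);c=('e',d.round(2).tolist(),round(float(t),2),rows);seq.append(c);cost+=rows
        q=run(q,[c],**kw)
    p,r=fk(q,PP,SS);M=r.as_matrix()
    return cost,q,np.degrees(np.arccos(-M[2,2])),M[2,1],seq,np.linalg.norm(p-tgt)
if __name__=='__main__':
    import sys
    with mp.Pool() as P: O=list(P.imap_unordered(go,range(900)))
    print([int(np.sum([o[1][4]>v for o in O])) for v in(-1,0,.3,1)], [int(np.sum([o[1][2]<v for o in O])) for v in(.5,.2,0,-.3)])
    G=sorted([o for o in O if o[1][4]>.3 and o[5]<.03 and 26<o[2]<42],key=lambda o:o[0]+100*abs(o[3])+10*max(0,o[1][2]))
    print(len(G))
    for o in G[:8]: print(o[0],o[1].round(2),round(o[2],1),round(o[3],3),o[4])
E
OMP_NUM_THREADS=1 timeout 570 python3 search4.py
```

```text
[755, 682, 652, 487] [358, 29, 21, 15]
407
19 [-0.37  0.28  0.37  2.26  1.04  0.13  0.14] 34.0 -0.002 [('s', [0.18, 0.12, -0.51], -1.38, 8), ('e', [-0.24, -0.27, -0.24], 1.38, 8), ('e', [-0.01, -0.01, -0.02], 0.18, 3)]
16 [-0.38  0.29  0.42  2.28  1.02  0.09  0.26] 33.6 -0.04 [('s', [-0.07, -0.11, -0.46], -0.58, 8), ('e', [-0.03, -0.06, -0.26], 0.68, 6), ('e', [-0.01, -0.01, -0.02], 0.06, 2)]
16 [-0.4   0.29  0.43  2.25  0.7   0.12  0.56] 32.8 -0.041 [('s', [-0.12, -0.09, -0.27], -0.75, 6), ('e', [0.02, -0.08, -0.45], 0.85, 8), ('e', [-0.0, -0.01, -0.02], 0.05, 2)]
17 [-0.35  0.28  0.38  2.25  0.91  0.12  0.37] 33.7 -0.038 [('s', [-0.12, 0.12, -0.33], 1.03, 7), ('e', [0.02, -0.29, -0.39], -0.93, 8), ('e', [-0.0, -0.02, -0.02], 0.05, 2)]
16 [-0.41  0.29  0.46  2.28  0.77  0.08  0.53] 33.1 -0.042 [('s', [-0.04, -0.12, -0.47], -0.61, 8), ('e', [-0.06, -0.05, -0.25], 0.71, 6), ('e', [-0.01, -0.01, -0.01], 0.07, 2)]
20 [-0.43  0.29  0.46  2.27  1.37  0.09 -0.18] 35.8 -0.004 [('s', [0.01, -0.12, 0.0], -0.62, 4), ('e', [-0.11, -0.05, -0.7], 0.6, 8), ('e', [-0.05, -0.03, -0.28], 0.0, 6), ('e', [-0.0, -0.0, -0.02], 0.08, 2)]
16 [-0.46  0.28  0.48  2.27  0.74  0.11  0.51] 33.1 -0.041 [('s', [-0.07, 0.07, -0.33], -1.07, 6), ('e', [-0.03, -0.24, -0.39], 1.17, 8), ('e', [-0.01, -0.01, -0.02], 0.05, 2)]
17 [-0.39  0.27  0.44  2.28  0.97  0.08  0.33] 34.1 -0.038 [('s', [-0.1, -0.13, -0.41], -0.97, 8), ('e', [-0.0, -0.04, -0.31], 1.07, 7), ('e', [-0.01, -0.01, -0.0], 0.07, 2)]
```

Emit:
servo_tool(
  targets=[
    {"tx": 18,"ty": 12,"tz": -51,"turn": -1.38,"fingers": 0},
    {"tx": 18,"ty": 12,"tz": -51,"turn": -1.38,"fingers": 0},
    {"tx": 18,"ty": 12,"tz": -51,"turn": -1.38,"fingers": 0},
    {"tx": 18,"ty": 12,"tz": -51,"turn": -1.38,"fingers": 0},
    {"tx": 18,"ty": 12,"tz": -51,"turn": -1.38,"fingers": 0},
    {"tx": 18,"ty": 12,"tz": -51,"turn": -1.38,"fingers": 0},
    {"tx": 18,"ty": 12,"tz": -51,"turn": -1.38,"fingers": 0},
    {"tx": 18,"ty": 12,"tz": -51,"turn": -1.38,"fingers": 0},
  ],
)

```text
time: 16.42
eef_pos: [0.8466, 0.2108, 0.4989]
ee_rot: [0.205, 0.75, 0.579, -0.246]
ft_force: [0.2, 0.5, 0.6]
grip_width: 0.0002
```

```bash
python3 st.py; cat > search5.py <<'E'
from search4 import *
E
python3 - <<'E'
from dls import *
from station import get_state
s=get_state();q=np.array(s['joint_positions'])
kw=dict(lam=.03,wr=.3)
run([-.545,.533,1.284,.187,-.599,1.951,1.163],[('pred',[.18,.12,-.51],-1.38,8)],**kw)
p,r=fk(q,PP,SS);print('model p',p,)
zz=r.as_matrix()[:,2]
d=np.array([.60,-.05,.27])-s['eef_pos'];print(d)
for t in (1.2,1.4,1.55): run(q,[('e',d,t,8),('e2',[0,0,-.03],0,2),('e3',[-.06,-.14,-.03],0,5),('touch',[.065,-.03,0],0,4)],**kw)
E
```

```text
t 16.43 q [-0.606  1.043  0.922  0.406 -0.137  2.074 -0.276] 
p [0.8466 0.2108 0.4989] f [0.2  0.51 0.63] w 0.0002
tool x [ 0.208  0.767 -0.607] y [ 0.969 -0.246  0.022] z [-0.132 -0.592 -0.795] az 0.244 r 0.872 x-az 1.306
pred [-0.61  1.06  1.01  0.36 -0.21  2.05 -0.24] [0.844 0.208 0.501] err 0.06 lean 37.3 zaz -1.74 y_z 0.036
model p [0.82795692 0.20231204 0.49641278]
[-0.24662265 -0.26075472 -0.22889293]
e [-0.95  0.42  1.    2.29  0.47  0.1   0.4 ] [ 0.581 -0.058  0.268] err 0.0 lean 37.4 zaz -0.63 y_z -0.001
e2 [-0.83  0.43  0.86  2.29  0.96  0.1  -0.1 ] [ 0.582 -0.057  0.24 ] err 0.003 lean 36.5 zaz -0.65 y_z -0.011
e3 [-0.02  0.33  0.25  2.39  2.29  0.22 -1.12] [ 0.523 -0.196  0.213] err 0.003 lean 36.2 zaz -0.66 y_z -0.016
touch [-0.04  0.4   0.33  2.25  2.24  0.13 -1.05] [ 0.588 -0.226  0.213] err 0.0 lean 36.2 zaz -0.66 y_z -0.016
e [-0.89  0.37  0.93  2.29  0.53  0.11  0.43] [ 0.582 -0.056  0.271] err 0.005 lean 36.3 zaz -0.58 y_z -0.015
e2 [-0.75  0.39  0.77  2.29  1.03  0.11 -0.08] [ 0.583 -0.055  0.244] err 0.003 lean 35.5 zaz -0.6 y_z -0.022
e3 [ 0.11  0.31  0.12  2.39  2.31  0.21 -1.04] [ 0.523 -0.195  0.214] err 0.001 lean 35.4 zaz -0.6 y_z -0.024
touch [ 0.07  0.38  0.22  2.25  2.25  0.12 -0.96] [ 0.588 -0.225  0.214] err 0.0 lean 35.4 zaz -0.6 y_z -0.024
e [-0.89  0.37  0.93  2.28  0.53  0.11  0.44] [ 0.582 -0.056  0.271] err 0.005 lean 36.1 zaz -0.59 y_z -0.019
e2 [-0.74  0.38  0.76  2.29  1.03  0.11 -0.07] [ 0.583 -0.055  0.244] err 0.002 lean 35.4 zaz -0.6 y_z -0.026
e3 [ 0.12  0.31  0.12  2.39  2.29  0.21 -1.01] [ 0.523 -0.195  0.214] err 0.001 lean 35.3 zaz -0.6 y_z -0.027
touch [ 0.07  0.38  0.22  2.25  2.23  0.12 -0.93] [ 0.588 -0.225  0.214] err 0.0 lean 35.3 zaz -0.6 y_z -0.027
```

Emit:
servo_tool(
  targets=[
    {"tx": -26,"ty": -24,"tz": -22,"turn": 1.5,"fingers": 0},
    {"tx": -26,"ty": -24,"tz": -22,"turn": 1.5,"fingers": 0},
    {"tx": -26,"ty": -24,"tz": -22,"turn": 1.5,"fingers": 0},
    {"tx": -26,"ty": -24,"tz": -22,"turn": 1.5,"fingers": 0},
    {"tx": -26,"ty": -24,"tz": -22,"turn": 1.5,"fingers": 0},
    {"tx": -26,"ty": -24,"tz": -22,"turn": 1.5,"fingers": 0},
    {"tx": -26,"ty": -24,"tz": -22,"turn": 1.5,"fingers": 0},
    {"tx": -26,"ty": -24,"tz": -22,"turn": 1.5,"fingers": 0},
  ],
)

```text
time: 17.42
eef_pos: [0.5856, -0.0281, 0.279]
ee_rot: [0.314, 0.239, 0.916, -0.067]
ft_force: [5.1, 0.6, 0.9]
grip_width: -0.0001
```

```bash
python3 st.py; 
python3 - <<'E'
from dls import *
from station import get_state
s=get_state();q=np.array(s['joint_positions'])
kw=dict(lam=.03,wr=.3)
p,r=fk(q,PP,SS);zz=r.as_matrix()[:,2];t=-.373-np.arctan2(zz[1],zz[0]);print(t)
u=np.array([.931,-.365])
a=np.array([.633,-.241])-.12*u
for zt in (.21,):
    d=np.array([*a,zt])-s['eef_pos'];print(d)
    run(q,[('e1',d*.4,t*.6,3),('e1',d*.6,t*.4,5),('t',[.08*.931,-.08*.365,0],0,4)],**kw)
E
```

```text
t 17.43 q [-1.009  0.375  0.995  2.305  0.544  0.078  0.393] 
p [ 0.5856 -0.0281  0.279 ] f [5.1  0.58 0.89] w -0.0001
tool x [-0.689  0.395 -0.608] y [0.48  0.877 0.026] z [ 0.543 -0.274 -0.794] az -0.048 r 0.586 x-az 2.621
0.13601852051433472
[-0.06434837 -0.16911036 -0.06899347]
e1 [-0.54  0.26  0.62  2.34  1.34  0.08 -0.16] [ 0.558 -0.081  0.261] err 0.014 lean 35.0 zaz -0.46 y_z -0.014
e1 [ 0.52  0.29 -0.29  2.41  2.4   0.21 -0.91] [ 0.519 -0.183  0.219] err 0.0 lean 34.9 zaz -0.41 y_z -0.015
t [ 0.39  0.36 -0.13  2.25  2.3   0.12 -0.79] [ 0.594 -0.212  0.219] err 0.0 lean 34.9 zaz -0.41 y_z -0.015
```

Emit:
servo_tool(
  targets=[
    {"tx": -2,"ty": -5,"tz": -2,"turn": 0.05,"fingers": 0},
    {"tx": -3,"ty": -8,"tz": -4,"turn": 0.1,"fingers": 0},
    {"tx": -5,"ty": -13,"tz": -6,"turn": 0.15,"fingers": 0},
    {"tx": -6.5,"ty": -17,"tz": -7,"turn": 0.15,"fingers": 0},
    {"tx": -6.5,"ty": -17,"tz": -7,"turn": 0.15,"fingers": 0},
    {"tx": -6.5,"ty": -17,"tz": -7,"turn": 0.15,"fingers": 0},
    {"tx": -6.5,"ty": -17,"tz": -7,"turn": 0.15,"fingers": 0},
    {"tx": -6.5,"ty": -17,"tz": -7,"turn": 0.15,"fingers": 0},
  ],
)

```text
time: 18.42
eef_pos: [0.5272, -0.191, 0.2081]
ee_rot: [0.307, 0.176, 0.933, -0.06]
ft_force: [-0.0, -0.3, -1.4]
grip_width: -0.0002
```

```bash
python3 st.py; python3 -c "
from h import *
a=snap('scene');b=snap('side');w=snap('wrist','f_w')
cv2.imwrite('pics/f.png',np.hstack([cv2.resize(a['image'][170:340,130:300],(400,400)),cv2.resize(b['image'][40:200,200:360],(400,400))])[:,:,::-1])"
```

```text
t 18.43 q [ 0.31   0.324 -0.119  2.424  2.599  0.273 -1.162] 
p [ 0.5272 -0.191   0.2081] f [-0.   -0.27 -1.42] w -0.0002
tool x [-0.75   0.291 -0.594] y [ 0.365  0.931 -0.005] z [ 0.551 -0.221 -0.805] az -0.348 r 0.561 x-az 2.771
```

View pics/f.png

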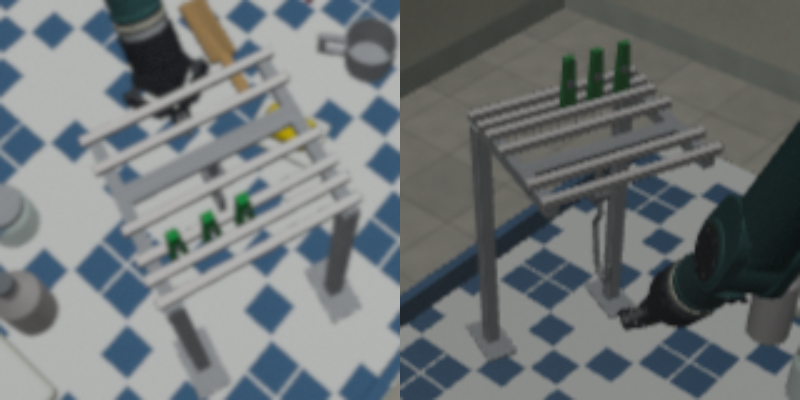

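View pics/f_w.png

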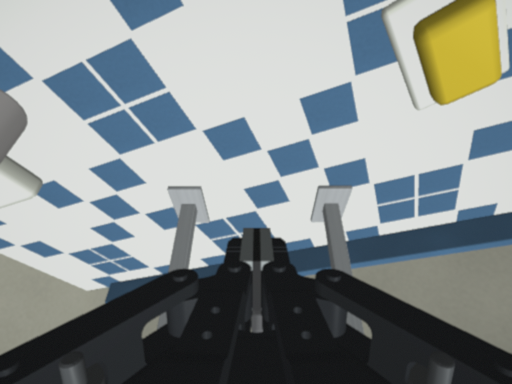

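Emit:
servo_tool(
  targets=[
    {"tx": 1.5,"ty": -1.4,"tz": 0.2,"turn": 0,"fingers": 0},
    {"tx": 3.5,"ty": -2.2,"tz": 0.2,"turn": 0,"fingers": 0},
    {"tx": 5,"ty": -2.8,"tz": 0.2,"turn": 0,"fingers": 0},
    {"tx": 6,"ty": -3.2,"tz": 0.2,"turn": 0,"fingers": 0},
    {"tx": 7,"ty": -3.6,"tz": 0.2,"turn": 0,"fingers": 0},
    {"tx": 7.6,"ty": -3.8,"tz": 0.2,"turn": 0,"fingers": 0},
    {"tx": 8.1,"ty": -4.0,"tz": 0.2,"turn": 0,"fingers": 0},
    {"tx": 8.1,"ty": -4.0,"tz": 0.2,"turn": 0,"fingers": 0},
  ],
)

```text
time: 19.58
eef_pos: [0.6055, -0.2347, 0.2094]
ee_rot: [0.305, 0.18, 0.933, -0.062]
ft_force: [0.3, -1.0, 1.0]
grip_width: -0.0003
```

```bash
python3 st.py; python3 -c "
from h import *
b=snap('side');
for i in range(3):
  c=snap('side')
cv2.imwrite('pics/g.png',np.hstack([cv2.resize(x['image'][70:170,240:340],(400,400),interpolation=2) for x in (b,c)])[:,:,::-1])
print(get_state()['ft_force'])"
```

```text
t 19.57 q [ 0.286  0.404 -0.027  2.245  2.579  0.162 -1.103] 
p [ 0.6055 -0.2347  0.2094] f [ 0.26 -1.03  0.99] w -0.0003
tool x [-0.749  0.299 -0.591] y [ 0.375  0.927 -0.006] z [ 0.546 -0.226 -0.806] az -0.37 r 0.649 x-az 2.762
[-0.11626027 -0.00936173  0.49286378]
```

View pics/g.png

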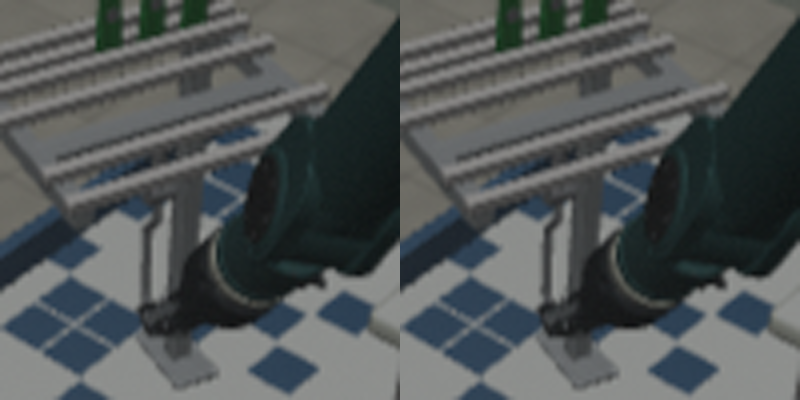

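Emit:
servo_tool(
  targets=[
    {"tx": 0,"ty": 0,"tz": 0,"turn": 0,"fingers": 0},
    {"tx": 0,"ty": 0,"tz": 0,"turn": 0,"fingers": 0},
    {"tx": 0,"ty": 0,"tz": 0,"turn": 0,"fingers": 0},
    {"tx": 0,"ty": 0,"tz": 0,"turn": 0,"fingers": 0},
    {"tx": 0,"ty": 0,"tz": 0,"turn": 0,"fingers": 0},
    {"tx": 0,"ty": 0,"tz": 0,"turn": 0,"fingers": 0},
    {"tx": 0,"ty": 0,"tz": 0,"turn": 0,"fingers": 0},
    {"tx": 0,"ty": 0,"tz": 0,"turn": 0,"fingers": 0},
  ],
)

```text
time: 20.78
eef_pos: [0.6049, -0.2346, 0.2094]
ee_rot: [0.305, 0.18, 0.933, -0.062]
ft_force: [-0.3, -0.2, -0.5]
grip_width: 0.0001
```

```bash
python3 - <<'E'
from h import *
L=[];g=[]
for i in range(10):
    p=snap('side');L.append(p['image'].astype(float));
# motion of hook region
for i in range(1,10):
    d=np.abs(L[i]-L[i-1])[100:150,270:285].mean();print(round(d,2),end=' ')
print(np.std([l[110:140,270:283] for l in L],axis=0).mean(), np.std([l[150:180,225:260] for l in L],axis=0).mean())
cv2.imwrite('pics/g2.png',np.hstack([cv2.resize(L[k].astype(np.uint8)[95:155,250:310],(400,400),interpolation=2) for k in (0,6)])[:,:,::-1])
print(get_state()['time'],get_state()['ft_force'])
E
```

```text
0.65 0.61 0.59 0.6 0.61 0.62 0.61 0.62 0.57 0.5518615045192428 0.5334570562053539
21.275 [-0.91169057 -0.99457979 -0.48459862]
```

View pics/g2.png

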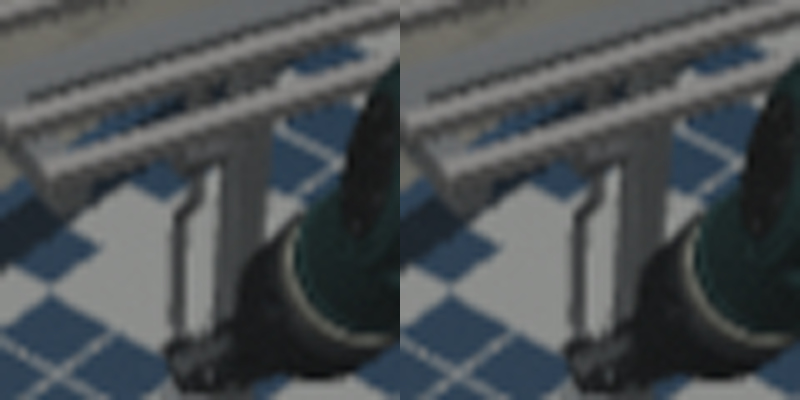

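Emit:
servo_tool(
  targets=[
    {"tx": -0.15,"ty": 0.05,"tz": 0,"turn": 0,"fingers": 0},
    {"tx": -0.3,"ty": 0.1,"tz": 0,"turn": 0,"fingers": 0},
    {"tx": -0.45,"ty": 0.2,"tz": 0,"turn": 0,"fingers": 0},
    {"tx": -0.6,"ty": 0.25,"tz": 0,"turn": 0,"fingers": 0},
    {"tx": -0.8,"ty": 0.3,"tz": 0,"turn": 0,"fingers": 0},
    {"tx": -1.1,"ty": 0.4,"tz": 0,"turn": 0,"fingers": 0},
    {"tx": -1.6,"ty": 0.6,"tz": 0,"turn": 0,"fingers": 0},
    {"tx": -3,"ty": 1.2,"tz": 0,"turn": 0,"fingers": 0},
  ],
)

```text
time: 22.28
eef_pos: [0.5749, -0.2225, 0.2096]
ee_rot: [0.305, 0.18, 0.933, -0.062]
ft_force: [-0.1, -0.2, 1.7]
grip_width: -0.0001
```

```bash
python3 - <<'E'
from st import *
import pickle
st()
p=snap('scene','h_sc');q=snap('side','h_sd')
pickle.dump((p,q),open('h.pkl','wb'))
for n,x in(('scene',p),('side',q)):
    for t in ('cup_centre','cup_hoop','cup'):
        print(n,t,[(np.round(r['location'],1).tolist(),round(r['p'],2)) for r in finder.pinpoint(x,t)[:5]])
def up(p,box,s): 
    r0,r1,c0,c1=box
    return cv2.resize(p['image'][r0:r1,c0:c1,::-1],None,fx=s,fy=s,interpolation=2)
cv2.imwrite('pics/h1.png',up(p,(120,190,270,340),8));cv2.imwrite('pics/h2.png',up(q,(265,335,140,210),8))
E
```

```text
t 22.27 q [ 0.308  0.373 -0.064  2.311  2.59   0.2   -1.121] 
p [ 0.5749 -0.2225  0.2096] f [-0.12 -0.21  1.71] w -0.0001
tool x [-0.749  0.299 -0.592] y [ 0.375  0.927 -0.006] z [ 0.547 -0.226 -0.806] az -0.369 r 0.616 x-az 2.762
scene cup_centre [([115.6, 320.7], 0.72), ([154.1, 309.6], 0.63), ([165.5, 359.4], 0.62)]
scene cup_hoop [([104.5, 327.6], 0.85), ([157.5, 364.7], 0.8), ([139.1, 311.6], 0.77), ([139.0, 258.2], 0.76)]
scene cup [([154.8, 307.0], 0.64), ([171.2, 354.0], 0.63), ([153.5, 253.1], 0.61)]
side cup_centre [([301.3, 166.5], 0.96), ([364.6, 126.4], 0.82), ([277.4, 109.2], 0.79), ([305.8, 242.5], 0.64), ([258.4, 207.8], 0.39)]
side cup_hoop [([258.8, 100.2], 0.97), ([285.6, 157.0], 0.82), ([350.3, 112.1], 0.78), ([283.4, 237.4], 0.73)]
side cup [([309.1, 167.8], 0.82), ([312.2, 240.3], 0.79), ([171.0, 342.2], 0.67), ([283.3, 112.5], 0.65), ([369.9, 128.2], 0.55)]
```

View pics/h1.png

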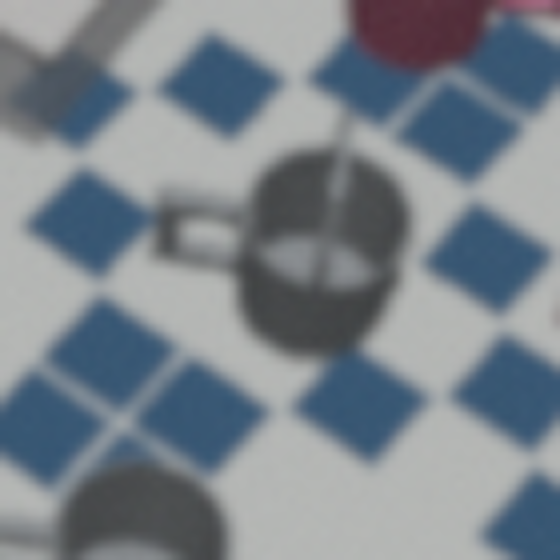

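View pics/h2.png

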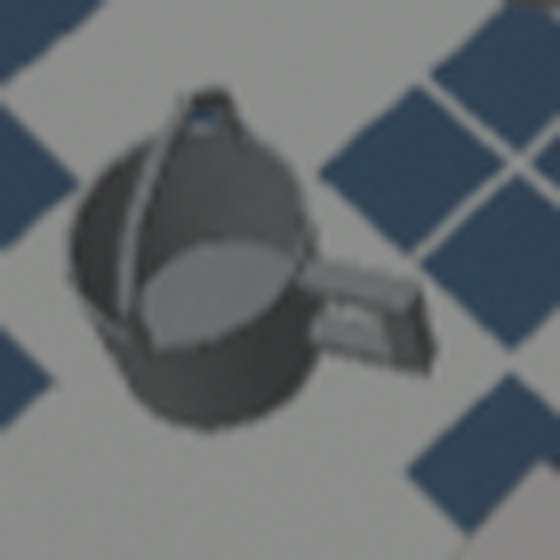

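```bash
cat > cupov.py <<'E'
from ov import *
def cupsegs(x,y,yaw,z0=0):
    F0=rk(x,y,yaw);F=lambda a,b,c:F0(a,b,c+z0);S=[];n=36
    for z,rr,col in((0,.04,(0,255,0)),(.08,.045,(0,0,255))):
        P=[F(rr*np.cos(t),rr*np.sin(t),z) for t in np.linspace(0,2*np.pi,n+1)];S+=[(P[i],P[i+1],col) for i in range(n)]
    Y=np.array([-.043,-.036,-.024,-.012,0,.012,.024,.036,.043]);Z=[.08,.118,.131,.1355,.137,.1355,.131,.118,.08]
    for i in range(8):S.append((F(0,Y[i],Z[i]),F(0,Y[i+1],Z[i+1]),(255,0,255)))
    for b in(-.006,.006):
        Q=[(-.045,.074),(-.088,.074),(-.088,.018),(-.04,.018)]
        for i in range(3):S.append((F(Q[i][0],b,Q[i][1]),F(Q[i+1][0],b,Q[i+1][1]),(0,255,255)))
    return S
E
python3 - <<'E'
from cupov import *
import pickle
p,q=pickle.load(open('h.pkl','rb'))
for a,b in [([154.1,309.6],[301.3,166.5])]: print('cc',tri([ray(p,a),ray(q,b)]))
print('h scene outer',atz(p,[147.8,290.5],.046),'side',atz(q,[265+325/8,140+418/8],.046))
print(tri([ray(p,[120+190/8,270+165/8]),ray(q,[265+285/8,140+415/8])]))
x,y,yaw=.560,.372,.55
draw(p,'i1',(120,190,270,340),8,cupsegs(x,y,yaw));draw(q,'i2',(265,335,140,210),8,cupsegs(x,y,yaw))
E
```

```text
cc (array([0.56272574, 0.36520718, 0.02679051]), [np.float64(0.000483006312714253), np.float64(0.0004830063127140596)])
h scene outer [0.48787616 0.32771671 0.046     ] side [0.48468611 0.32680978 0.046     ]
(array([0.48488901, 0.32555808, 0.07512561]), [np.float64(0.001637738367111266), np.float64(0.0016377383671113122)])
```

View pics/i1.png

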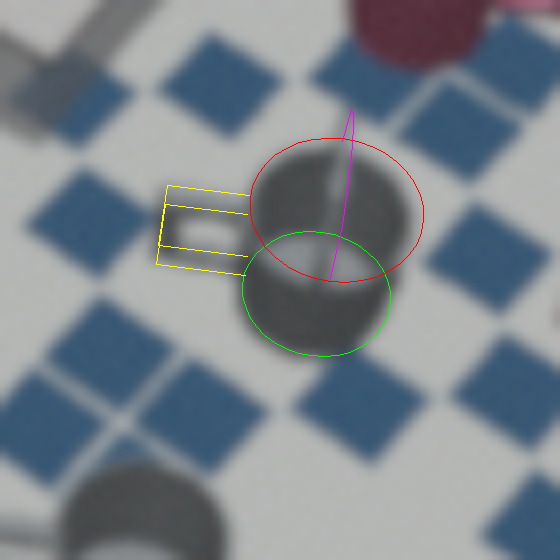

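View pics/i2.png

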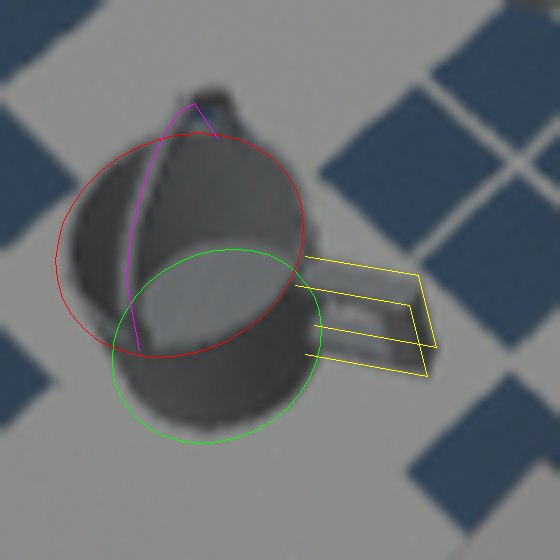

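```bash
python3 - <<'E'
from dls import *
from station import get_state
import pickle
from h import *
p_,q_=pickle.load(open('h.pkl','rb'))
print('pink',tri([ray(p_,[153.3,253.5]),ray(q_,[311,241])])[0].round(3))
s=get_state();q=np.array(s['joint_positions'])
kw=dict(lam=.03,wr=.3)
off=np.array(s['eef_pos'])-fk(q,PP,SS)[0];print(off)
c=np.array([.558,.3705]);yaw=.55;uc=np.array([np.cos(yaw),np.sin(yaw)])
g=np.array([*(c-.070*uc),.036]);pre=np.array([*(c-.125*uc),.036]);print('g',g,'pre',pre)
u=np.array([.931,-.365]);pv=np.array([.633,-.241])
P0=np.array(s['eef_pos'])
P1=np.array([.52,-.10,.22]);P2=np.array([.50,.12,.26])
P3=np.array([*(c-.14*uc),.20])
hp=np.array([*(pv-.076*u),.15])
q=run(q,[('out',[-.055,.03,0],0,2),('P1',P1-(P0+[-.055,.03,0]),.15,4),('P2',P2-P1,.35,5),('P3',P3-P2,.42,5),('pre',pre-P3,0,4),('g',g-pre,0,3)],**kw)
q=run(q,[('lift',[0,0,.15],0,4),('bk',P2-g-[0,0,.15],-.4,6),('P1',[-.03,-.25,0],-.4,6),('front',[*(pv-.16*u),.15]-(P2+[-.03,-.25,0]),-.123,5)],**kw)
E
```

```text
pink [0.375 0.227 0.011]
[-0.00274865 -0.02360271  0.00325475]
g [0.49832328 0.33391189 0.036     ] pre [0.45143443 0.3051641  0.036     ]
out [ 0.31  0.32 -0.11  2.43  2.6   0.27 -1.16] [ 0.523 -0.169  0.206] err 0.0 lean 36.3 zaz -0.43 y_z -0.029
P1 [ 0.15  0.27 -0.13  2.46  2.51  0.27 -1.1 ] [ 0.523 -0.076  0.217] err 0.0 lean 36.3 zaz -0.28 y_z -0.029
P2 [-0.41  0.17 -0.01  2.44  2.    0.2  -0.67] [0.503 0.144 0.256] err 0.0 lean 36.4 zaz 0.07 y_z -0.028
P3 [-0.42  0.36 -0.38  2.45  2.39  0.38 -0.97] [0.441 0.321 0.196] err 0.0 lean 36.4 zaz 0.49 y_z -0.028
pre [-0.4   0.84 -0.44  2.48  2.65  0.86 -1.17] [0.454 0.329 0.032] err 0.0 lean 36.4 zaz 0.49 y_z -0.028
g [-0.4   0.82 -0.42  2.36  2.62  0.73 -1.11] [0.501 0.357 0.032] err 0.0 lean 36.4 zaz 0.49 y_z -0.028
lift [-0.46  0.45 -0.31  2.32  2.37  0.34 -0.91] [0.501 0.357 0.182] err 0.0 lean 36.4 zaz 0.49 y_z -0.028
bk [-0.39  0.17 -0.01  2.44  2.05  0.18 -0.7 ] [0.503 0.144 0.256] err 0.0 lean 36.4 zaz 0.09 y_z -0.028
P1 [ 0.13  0.12  0.01  2.51  2.54  0.13 -1.06] [ 0.473 -0.106  0.257] err 0.0 lean 36.3 zaz -0.31 y_z -0.028
front [ 0.15  0.43  0.08  2.51  2.93  0.39 -1.53] [ 0.496 -0.162  0.15 ] err 0.01 lean 34.4 zaz -0.45 y_z -0.032
```

```bash
python3 - <<'E'
from cupov import *
import pickle
p,q=pickle.load(open('h.pkl','rb'))
def tool(g,az,l=np.radians(36.3)):
    F0=rk(g[0],g[1],az);S=[]
    T=lambda a,b,s: F0(-np.sin(l)*s-np.cos(l)*a, b, g[2]+np.cos(l)*s-np.sin(l)*a) # a along tool x(back-down), b lateral, s back
    for b in(-.0425,.0425):
        for a in(-.038,.038): S.append((T(a,b,.073),T(a,b,.2),(0,165,255)))
    for a in(-.038,.038): S.append((T(a,-.0425,.073),T(a,.0425,.073),(0,165,255)))
    S.append((T(0,0,0),T(0,0,.1),(0,165,255)))
    c=[T(.06,b,s) for b,s in((-.02,.12),(.02,.12),(.02,.16),(-.02,.16))]; S+=[(c[i],c[(i+1)%4],(255,255,0)) for i in range(4)]
    print('cam',T(.067,0,.144))
    return S
S=cupsegs(.375,.230,1.0-2.2)[:0]+cupsegs(.558,.3705,.55)
S+=cupsegs(.378,.229,-2.1)
for nm,az in(('j1',.55),('j2',.35)):
    uc=np.array([np.cos(az),np.sin(az)]);h=np.array([.558,.3705])-.081*np.array([np.cos(.55),np.sin(.55)])
    g=[*(h+.011*uc),.045];print(g)
    X=S+tool(g,az)
    draw(p,nm+'a',(90,200,230,340),5,X);draw(q,nm+'b',(260,370,140,250),5,X)
    a=cv2.imread(f'pics/{nm}a.png');b=cv2.imread(f'pics/{nm}b.png');cv2.imwrite(f'pics/{nm}.png',cv2.resize(np.hstack([a,b]),(800,400)))
E
```

```text
[np.float64(0.49832328345583465), np.float64(0.3339118939748538), 0.045]
cam [0.37961172 0.26112922 0.12138879]
[np.float64(0.49927861355450126), np.float64(0.3319342103386265), 0.045]
cam [0.36847369 0.28418669 0.12138879]
```

View pics/j1.png

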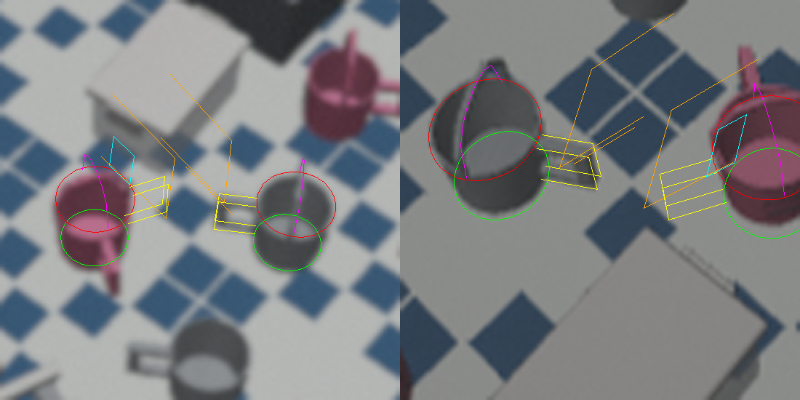

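View pics/j2.png

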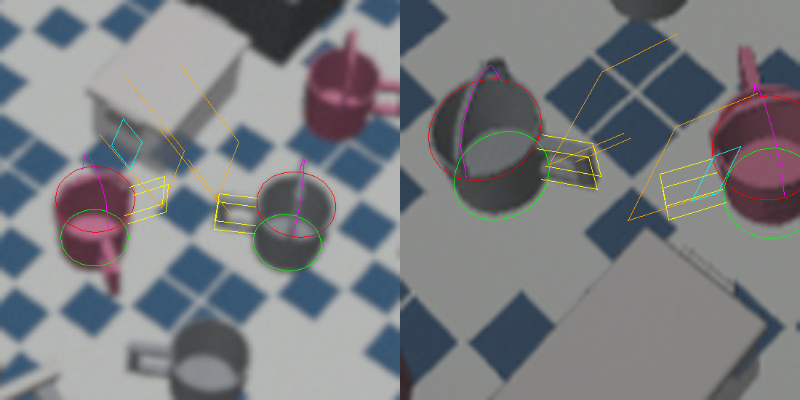

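Emit:
servo_tool(
  targets=[
    {"tx": -5,"ty": 3.5,"tz": 1,"turn": 0.05,"fingers": 0},
    {"tx": -6,"ty": 8,"tz": 1,"turn": 0.15,"fingers": 0},
    {"tx": -6,"ty": 14,"tz": 2,"turn": 0.25,"fingers": 0},
    {"tx": -7,"ty": 20,"tz": 4,"turn": 0.35,"fingers": 3},
    {"tx": -7.5,"ty": 26,"tz": 5,"turn": 0.45,"fingers": 4},
    {"tx": -7.5,"ty": 32,"tz": 6,"turn": 0.55,"fingers": 4},
    {"tx": -7.5,"ty": 38,"tz": 5,"turn": 0.65,"fingers": 4},
    {"tx": -7.5,"ty": 44,"tz": 4,"turn": 0.73,"fingers": 4},
  ],
)

```text
time: 23.68
eef_pos: [0.5006, 0.2198, 0.2503]
ee_rot: [0.308, -0.166, 0.935, 0.051]
ft_force: [1.1, 0.4, 0.5]
grip_width: 0.0403
```

```bash
python3 st.py
```

```text
t 23.68 q [-0.483  0.218 -0.106  2.41   2.152  0.196 -0.765] 
p [0.5006 0.2198 0.2503] f [1.13 0.38 0.49] w 0.0403
tool x [-0.755 -0.279 -0.593] y [-0.342  0.94  -0.006] z [ 0.559  0.198 -0.805] az 0.414 r 0.547 x-az -2.788
```

Emit:
servo_tool(
  targets=[
    {"tx": -0.1,"ty": 5,"tz": -2,"turn": 0,"fingers": 4},
    {"tx": -0.1,"ty": 11.2,"tz": -5,"turn": 0,"fingers": 4},
    {"tx": -0.1,"ty": 11.2,"tz": -8,"turn": 0,"fingers": 4},
    {"tx": -0.1,"ty": 11.2,"tz": -8,"turn": 0,"fingers": 4},
  ],
)

```text
time: 24.18
eef_pos: [0.4985, 0.3322, 0.1676]
ee_rot: [0.306, -0.167, 0.936, 0.051]
ft_force: [-0.1, -0.5, 0.7]
grip_width: 0.0401
```

```bash
python3 - <<'E'
from st import *
from cupov import *
import pickle
st()
w=snap('wrist','k_w');a=snap('scene');b=snap('side')
pickle.dump((w,a,b),open('k.pkl','wb'))
draw(w,'k1',(0,384,0,512),1.5,cupsegs(.558,.3705,.55))
cv2.imwrite('pics/k2.png',np.hstack([cv2.resize(a['image'][90:200,230:340],(400,400),interpolation=2),cv2.resize(b['image'][260:370,140:250],(400,400),interpolation=2)])[:,:,::-1])
E
```

```text
t 24.18 q [-0.616  0.456 -0.235  2.353  2.143  0.438 -0.95 ] 
p [0.4985 0.3322 0.1676] f [-0.13 -0.52  0.73] w 0.0401
tool x [-0.757 -0.282 -0.589] y [-0.344  0.939 -0.007] z [ 0.556  0.197 -0.808] az 0.588 r 0.599 x-az -2.785
```

View pics/k1.png

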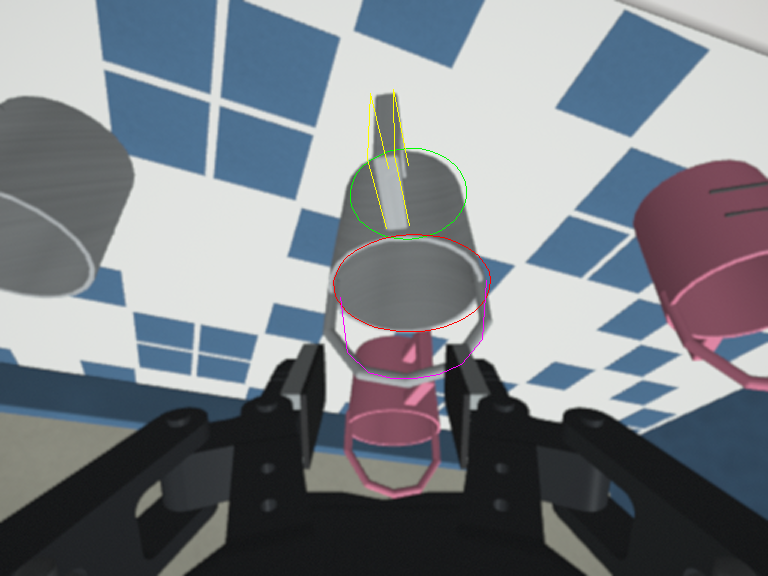

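View pics/k2.png

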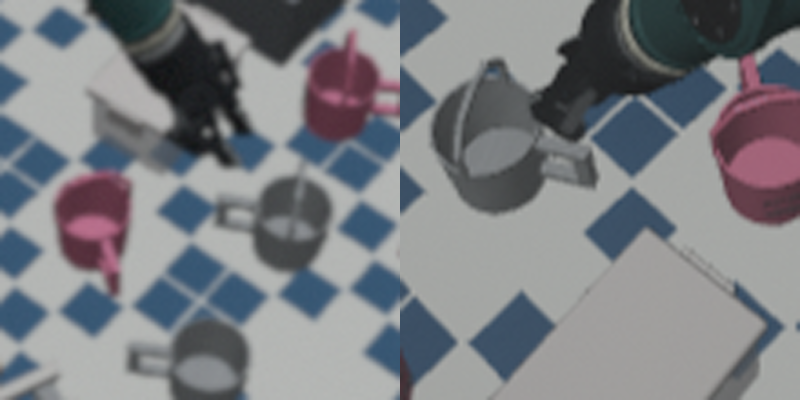

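Emit:
servo_tool(
  targets=[
    {"tx": 0.1,"ty": 0,"tz": -4,"turn": 0,"fingers": 4},
    {"tx": 0.1,"ty": 0,"tz": -8,"turn": 0,"fingers": 4},
    {"tx": 0.1,"ty": 0,"tz": -11,"turn": 0,"fingers": 4},
    {"tx": 0.1,"ty": 0,"tz": -12,"turn": 0,"fingers": 4},
    {"tx": 0.1,"ty": 0,"tz": -12,"turn": 0,"fingers": 4},
  ],
)

```text
time: 24.95
eef_pos: [0.5023, 0.3298, 0.052]
ee_rot: [0.309, -0.165, 0.935, 0.05]
ft_force: [0.1, 0.3, 0.3]
grip_width: 0.0402
```

```bash
python3 - <<'E'
from st import *
st()
w=snap('wrist','l_w');b=snap('side')
cv2.imwrite('pics/l2.png',np.hstack([cv2.resize(w['image'],(512,384)),cv2.resize(b['image'][260:350,140:230],(288,384),interpolation=2)])[:,:,::-1])
E
```

```text
t 24.95 q [-0.524  0.737 -0.359  2.386  2.408  0.73  -1.198] 
p [0.5023 0.3298 0.052 ] f [0.13 0.26 0.34] w 0.0402
tool x [-0.754 -0.277 -0.595] y [-0.339  0.941 -0.008] z [ 0.562  0.196 -0.804] az 0.581 r 0.601 x-az -2.79
```

View pics/l2.png

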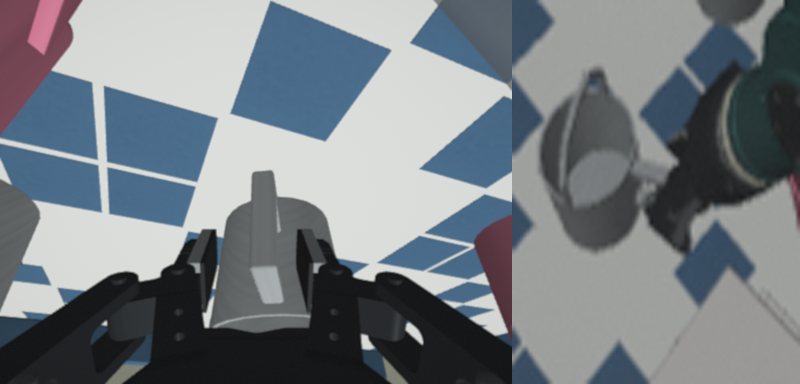

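Emit:
servo_tool(
  force=60,
  targets=[
    {"tx": -0.2,"ty": 0.1,"tz": -0.5,"turn": 0,"fingers": 3},
    {"tx": -0.2,"ty": 0.1,"tz": -0.5,"turn": 0,"fingers": 2},
    {"tx": -0.2,"ty": 0.1,"tz": -0.5,"turn": 0,"fingers": 0.5},
    {"tx": -0.2,"ty": 0.1,"tz": -0.5,"turn": 0,"fingers": 0.5},
    {"tx": -0.2,"ty": 0.1,"tz": -0.5,"turn": 0,"fingers": 0.5},
  ],
)

```text
time: 25.68
eef_pos: [0.5003, 0.332, 0.0483]
ee_rot: [0.31, -0.165, 0.935, 0.051]
ft_force: [-2.0, 0.3, 3.1]
grip_width: 0.0108
```

```bash
python3 - <<'E'
from st import *
st()
w=snap('wrist','m_w');b=snap('side')
cv2.imwrite('pics/m2.png',np.hstack([cv2.resize(w['image'],(512,384)),cv2.resize(b['image'][260:350,140:230],(288,384),interpolation=2)])[:,:,::-1])
E
```

```text
t 25.68 q [-0.527  0.747 -0.364  2.388  2.412  0.745 -1.206] 
p [0.5003 0.332  0.0483] f [-2.02  0.34  3.09] w 0.0108
tool x [-0.753 -0.277 -0.597] y [-0.34   0.94  -0.007] z [ 0.563  0.198 -0.802] az 0.586 r 0.6 x-az -2.789
```

View pics/m2.png

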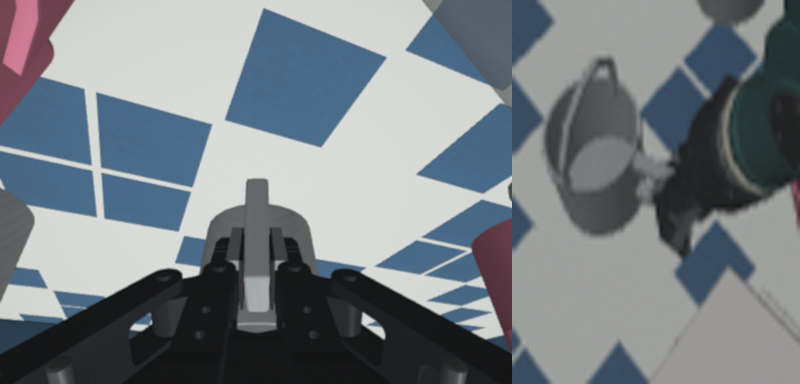

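```bash
python3 - <<'E'
from dls import *
q=np.array([-.527,.747,-.364,2.388,2.412,.745,-1.206])
kw=dict(lam=.03,wr=.3)
P0=np.array([.5003,.332,.0483])
W=lambda x,z:np.array([.633+x*.931,-.241-x*.365,z])
run(q,[('lift',[.02,-.03,.17],0,4),('A',[.03,-.2,.02],-.3,5),('B',np.array([.535,-.10,.20])-(P0+[.05,-.23,.19]),-.25,5),('W',W(-.115,.162)-np.array([.535,-.1,.2]),-.175,4),('in',W(-.076,.162)-W(-.115,.162),0,3),('dn',[0,0,-.04],0,3),('back',W(-.13,.122)-W(-.076,.122),0,3)],**kw)
E
```

```text
lift [-0.59  0.32 -0.14  2.33  1.98  0.28 -0.7 ] [0.502 0.314 0.229] err 0.0 lean 36.7 zaz 0.3 y_z -0.03
A [-0.34  0.22 -0.    2.41  2.07  0.21 -0.74] [0.532 0.114 0.249] err 0.0 lean 36.7 zaz -0.0 y_z -0.03
B [ 0.23  0.28 -0.17  2.48  2.69  0.29 -1.21] [ 0.517 -0.088  0.211] err 0.0 lean 36.7 zaz -0.25 y_z -0.03
W [ 0.41  0.4  -0.17  2.48  2.79  0.39 -1.3 ] [ 0.508 -0.187  0.173] err 0.0 lean 36.7 zaz -0.43 y_z -0.03
in [ 0.4   0.42 -0.15  2.4   2.78  0.34 -1.27] [ 0.544 -0.201  0.173] err 0.0 lean 36.7 zaz -0.43 y_z -0.03
dn [ 0.42  0.53 -0.18  2.42  2.81  0.46 -1.31] [ 0.544 -0.201  0.133] err 0.0 lean 36.7 zaz -0.43 y_z -0.03
back [ 0.34  0.48 -0.09  2.5   2.9   0.46 -1.42] [ 0.502 -0.184  0.135] err 0.008 lean 35.1 zaz -0.43 y_z -0.031
```

Feasible. Lift and first check.

Emit:
servo_tool(
  targets=[
    {"tx": 0,"ty": 0,"tz": 2,"turn": 0,"fingers": 0.5},
    {"tx": 0,"ty": 0,"tz": 5,"turn": 0,"fingers": 0.5},
    {"tx": 0.5,"ty": 0,"tz": 9,"turn": 0,"fingers": 0.5},
    {"tx": 1,"ty": -1,"tz": 13,"turn": 0,"fingers": 0.5},
    {"tx": 2,"ty": -3,"tz": 17,"turn": 0,"fingers": 0.5},
    {"tx": 3,"ty": -8,"tz": 18,"turn": -0.1,"fingers": 0.5},
    {"tx": 4,"ty": -13,"tz": 19,"turn": -0.2,"fingers": 0.5},
    {"tx": 4,"ty": -18,"tz": 19,"turn": -0.3,"fingers": 0.5},
  ],
)

```text
time: 26.78
eef_pos: [0.5405, 0.15, 0.2387]
ee_rot: [0.315, -0.021, 0.949, 0.004]
ft_force: [0.2, -0.1, -1.5]
grip_width: 0.0108
```

```bash
python3 - <<'E'
from st import *
import pickle
st()
w=snap('wrist','n_w');a=snap('scene');b=snap('side');pickle.dump((w,a,b),open('n.pkl','wb'))
for n,x in(('scene',a),('side',b)):
    for t in ('cup_centre','cup_hoop','cup'):
        print(n,t,[(np.round(r['location'],1).tolist(),round(r['p'],2)) for r in finder.pinpoint(x,t)[:5]])
cv2.imwrite('pics/n2.png',np.hstack([cv2.resize(a['image'][100:260,170:330],(400,400),interpolation=2),cv2.resize(b['image'][150:310,160:320],(400,400),interpolation=2)])[:,:,::-1])
E
```

```text
t 26.77 q [-0.537  0.265  0.044  2.39   1.932  0.277 -0.749] 
p [0.5405 0.15   0.2387] f [ 0.22 -0.06 -1.5 ] w 0.0108
tool x [-0.801 -0.038 -0.597] y [-0.042  0.999 -0.006] z [ 0.597  0.02  -0.802] az 0.271 r 0.561 x-az -3.095
scene cup_centre [([170.2, 291.7], 0.82), ([117.7, 324.4], 0.68), ([164.1, 358.6], 0.56), ([150.0, 255.2], 0.54)]
scene cup_hoop [([153.5, 362.2], 0.77), ([155.7, 292.9], 0.72), ([139.3, 258.0], 0.63), ([103.0, 327.2], 0.58), ([209.9, 206.0], 0.49)]
scene cup [([154.2, 253.9], 0.89), ([171.6, 353.2], 0.86), ([172.0, 292.9], 0.59), ([119.9, 323.9], 0.57), ([258.1, 224.0], 0.54)]
side cup_centre [([276.2, 108.8], 0.8), ([364.4, 125.0], 0.58), ([210.3, 199.7], 0.57), ([305.4, 243.5], 0.57)]
side cup_hoop [([353.8, 112.8], 0.93), ([260.2, 97.6], 0.6), ([285.8, 238.4], 0.59)]
side cup [([309.0, 241.2], 0.97), ([220.7, 201.2], 0.96), ([283.3, 110.4], 0.74), ([372.5, 128.5], 0.7)]
```

View pics/n2.png

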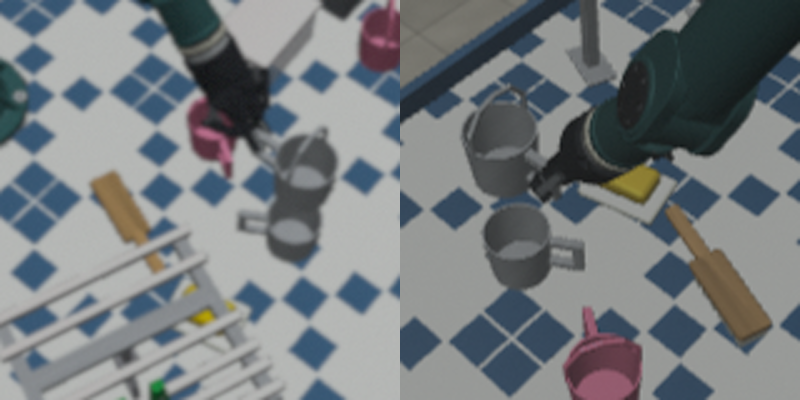

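View pics/n_w.png

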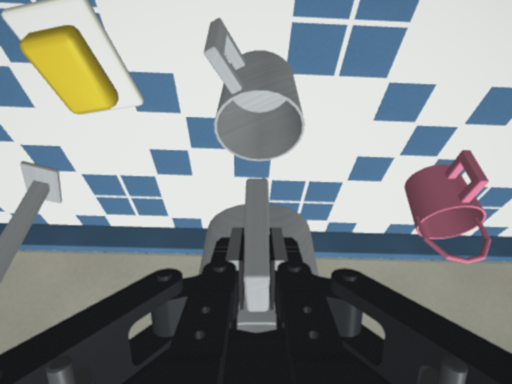

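```bash
python3 - <<'E'
from cupov import *
import pickle
w,a,b=pickle.load(open('n.pkl','rb'))
S=cupsegs(.5405+.070*np.cos(.047),.150+.070*np.sin(.047),.047,.1905)
draw(a,'o1',(130,220,250,340),4.44,S);draw(b,'o2',(180,270,160,250),4.44,S)
cv2.imwrite('pics/o.png',np.hstack([cv2.imread('pics/o1.png'),cv2.imread('pics/o2.png')]))
E
```

```text
(no output)
```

View pics/o.png

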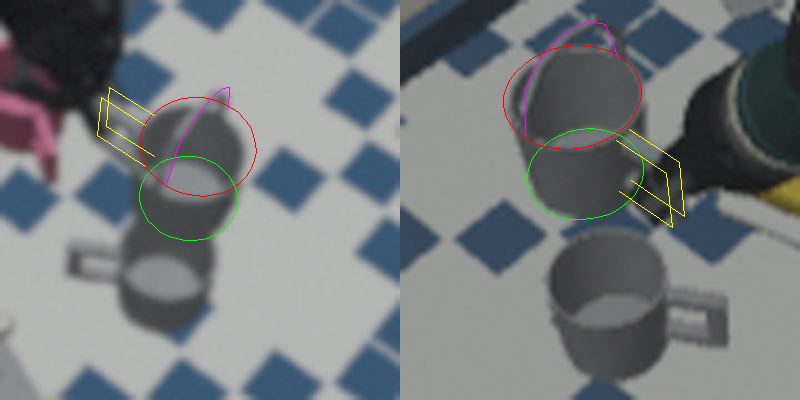

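```bash
python3 - <<'E'
from cupov import *
import pickle
w,a,b=pickle.load(open('n.pkl','rb'))
print(tri([ray(a,[170.2,291.7]),ray(b,[210.3,199.7])]),tri([ray(a,[172,292.9]),ray(b,[220.7,201.2])]))
for k,(dx,dy,dz) in enumerate([(-.006,.0,0),(-.006,-.004,-.004),(-.007,0,-.005)]):
    S=cupsegs(.6105+dx,.1533+dy,.047,.1905+dz)
    draw(a,'o1',(130,220,250,340),4.44,S);draw(b,'o2',(180,270,160,250),4.44,S)
    cv2.imwrite(f'pics/o_{k}.png',np.hstack([cv2.imread('pics/o1.png'),cv2.imread('pics/o2.png')]))
E
```

```text
(array([0.61158292, 0.14953607, 0.22477056]), [np.float64(0.002974408096125678), np.float64(0.002974408096125889)]) (array([0.60614046, 0.16051991, 0.19059147]), [np.float64(0.0022701447175980573), np.float64(0.0022701447175980443)])
```

View pics/o_1.png

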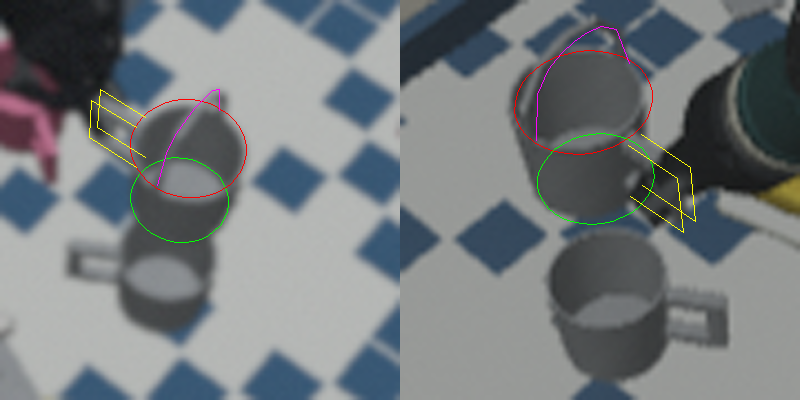

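Emit:
servo_tool(
  targets=[
    {"tx": 0,"ty": -6,"tz": -1,"turn": -0.06,"fingers": 0.5},
    {"tx": 0,"ty": -12,"tz": -2,"turn": -0.12,"fingers": 0.5},
    {"tx": -0.3,"ty": -18,"tz": -3,"turn": -0.18,"fingers": 0.5},
    {"tx": -0.5,"ty": -23,"tz": -4,"turn": -0.25,"fingers": 0.5},
    {"tx": -1,"ty": -28,"tz": -5.5,"turn": -0.33,"fingers": 0.5},
    {"tx": -1.4,"ty": -32,"tz": -7,"turn": -0.4,"fingers": 0.5},
    {"tx": -1.5,"ty": -34.9,"tz": -7.6,"turn": -0.42,"fingers": 0.5},
    {"tx": -1.5,"ty": -34.9,"tz": -7.6,"turn": -0.42,"fingers": 0.5},
  ],
)

```text
time: 28.22
eef_pos: [0.5252, -0.1978, 0.1613]
ee_rot: [0.308, 0.176, 0.933, -0.062]
ft_force: [-0.1, -0.3, -1.7]
grip_width: 0.011
```

```bash
cat > look.py <<'E'
from st import *
from cupov import *
import pickle,sys
t=sys.argv[1];off=.066
s=st()
a=snap('scene');b=snap('side');pickle.dump((a,b),open(t+'.pkl','wb'))
M=rot(s).as_matrix();az=np.arctan2(M[1,2],M[0,2]);T=np.array(s['eef_pos'])
c=T[:2]+off*np.array([np.cos(az),np.sin(az)]);F=rk(.633,-.241,-.373)
d=c-[.633,-.241];print('az',round(az,3),'hoop rack x,y',round(d[0]*.931-d[1]*.365,4),round(d[0]*.365+d[1]*.931,4),'z',round(T[2]+.089,4))
for i,x in enumerate((a,b)):
    box=(215,305,180,270) if i==0 else (95,185,235,325)
    draw(x,f'{t}_{i}',box,4.44,[]);draw(x,f'{t}_o{i}',box,4.44,cupsegs(*c,az,T[2]-.048)+[(F(0,0,.337),F(0,0,.2135),(255,255,0)),(F(-.005,0,.2135),F(.005,0,.2135),(0,255,0))])
I=lambda n:cv2.imread(f'pics/{t}_{n}.png')
cv2.imwrite(f'pics/{t}.png',np.hstack([I('0'),I('1')]));cv2.imwrite(f'pics/{t}_ov.png',np.hstack([I('o0'),I('o1')]))
E
python3 look.py r1
```

```text
t 28.23 q [ 0.36   0.437 -0.166  2.459  2.737  0.416 -1.285] 
p [ 0.5252 -0.1978  0.1613] f [-0.06 -0.31 -1.68] w 0.011
tool x [-0.749  0.29  -0.596] y [ 0.366  0.931 -0.007] z [ 0.553 -0.223 -0.803] az -0.36 r 0.561 x-az 2.772
az -0.383 hoop rack x,y -0.0501 0.0002 z 0.2503
```

View pics/r1.png

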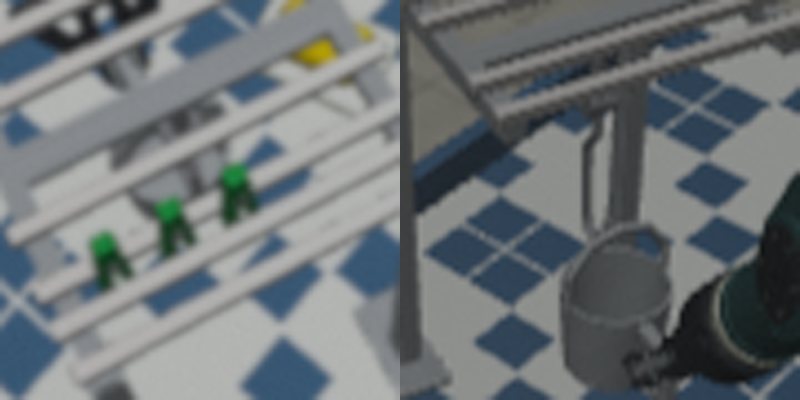

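View pics/r1_ov.png

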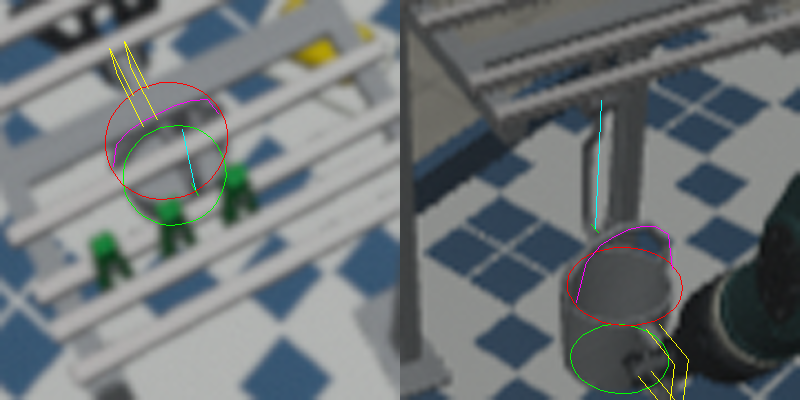

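Emit:
servo_tool(
  targets=[
    {"tx": 0.5,"ty": -0.2,"tz": 0.2,"turn": 0.01,"fingers": 0.5},
    {"tx": 1.5,"ty": -0.6,"tz": 0.2,"turn": 0.01,"fingers": 0.5},
    {"tx": 2.5,"ty": -1,"tz": 0.2,"turn": 0.01,"fingers": 0.5},
    {"tx": 3.4,"ty": -1.35,"tz": 0.2,"turn": 0.01,"fingers": 0.5},
    {"tx": 3.9,"ty": -1.5,"tz": 0.2,"turn": 0.01,"fingers": 0.5},
    {"tx": 3.9,"ty": -1.5,"tz": 0.2,"turn": 0.01,"fingers": 0.5},
  ],
)

```text
time: 29.08
eef_pos: [0.565, -0.2101, 0.1639]
ee_rot: [0.309, 0.169, 0.934, -0.059]
ft_force: [0.4, 0.6, -1.3]
grip_width: 0.011
```

```bash
python3 look.py r2; python3 - <<'E'
from h import *
b=cv2.imread('pics/r2_1.png');cv2.imwrite('pics/r2c.png',cv2.resize(b[80:320,120:340],None,fx=2.4,fy=2.4,interpolation=2))
E
```

```text
t 29.07 q [ 0.354  0.458 -0.142  2.372  2.739  0.349 -1.256] 
p [ 0.565  -0.2101  0.1639] f [ 0.36  0.61 -1.29] w 0.011
tool x [-0.753  0.279 -0.596] y [ 0.352  0.936 -0.006] z [ 0.557 -0.214 -0.803] az -0.356 r 0.603 x-az 2.787
az -0.367 hoop rack x,y -0.0086 0.0044 z 0.2529
```

View pics/r2c.png

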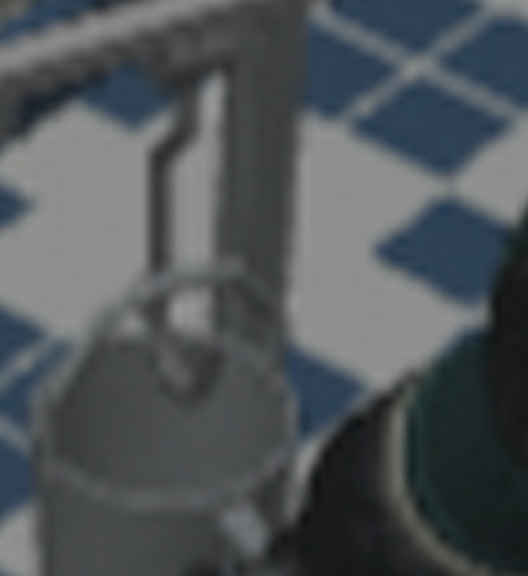

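View pics/r2_ov.png

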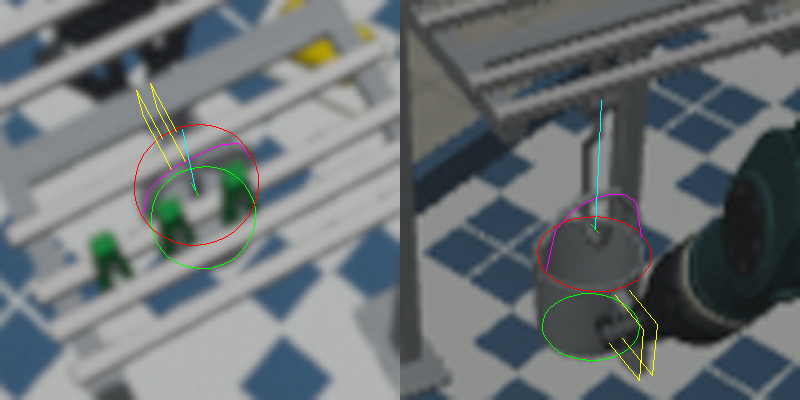

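Emit:
servo_tool(
  targets=[
    {"tx": 0,"ty": 0,"tz": -0.8,"turn": 0,"fingers": 0.5},
    {"tx": 0,"ty": 0,"tz": -1.6,"turn": 0,"fingers": 0.5},
    {"tx": 0,"ty": 0,"tz": -2.4,"turn": 0,"fingers": 0.5},
    {"tx": 0,"ty": 0,"tz": -3,"turn": 0,"fingers": 0.5},
    {"tx": 0,"ty": 0,"tz": -3.4,"turn": 0,"fingers": 0.5},
    {"tx": 0,"ty": 0,"tz": -3.4,"turn": 0,"fingers": 0.5},
  ],
)

```text
time: 29.92
eef_pos: [0.5639, -0.2098, 0.1291]
ee_rot: [0.308, 0.169, 0.935, -0.059]
ft_force: [-0.2, 0.4, -1.2]
grip_width: 0.0111
```

```bash
python3 look.py r3; python3 - <<'E'
from h import *
b=cv2.imread('pics/r3_1.png');cv2.imwrite('pics/r3c.png',cv2.resize(b[80:320,120:340],None,fx=2.4,fy=2.4,interpolation=2))
E
```

```text
t 29.93 q [ 0.379  0.537 -0.177  2.389  2.771  0.443 -1.282] 
p [ 0.5639 -0.2098  0.1291] f [-0.23  0.42 -1.23] w 0.0111
tool x [-0.754  0.279 -0.595] y [ 0.352  0.936 -0.006] z [ 0.555 -0.214 -0.804] az -0.356 r 0.602 x-az 2.787
az -0.367 hoop rack x,y -0.0097 0.0043 z 0.2181
```

View pics/r3c.png

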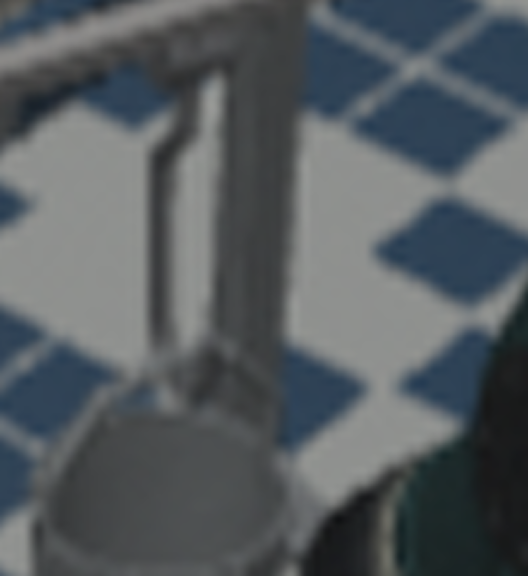

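Emit:
servo_tool(
  targets=[
    {"tx": 0,"ty": 0,"tz": -0.2,"turn": 0,"fingers": 0.5},
    {"tx": 0,"ty": 0,"tz": -0.4,"turn": 0,"fingers": 0.5},
    {"tx": 0,"ty": 0,"tz": -0.4,"turn": 0,"fingers": 0.5},
  ],
)

```text
time: 30.4
eef_pos: [0.5653, -0.2103, 0.1265]
ee_rot: [0.31, 0.169, 0.934, -0.059]
ft_force: [0.3, 0.2, 1.1]
grip_width: 0.0111
```

```bash
python3 - <<'E'
from st import *
print(np.mean([ (snap('side'),get_state()['ft_force'])[1] for i in range(4)],axis=0)); st()
E
```

```text
[0.50967639 0.07190251 2.02522934]
t 30.6 q [ 0.381  0.545 -0.18   2.39   2.774  0.455 -1.285] 
p [ 0.565  -0.2102  0.1264] f [0.31 0.06 2.69] w 0.0109
tool x [-0.752  0.279 -0.598] y [ 0.352  0.936 -0.006] z [ 0.558 -0.215 -0.802] az -0.356 r 0.603 x-az 2.787
```

Emit:
servo_tool(
  targets=[
    {"tx": 0,"ty": 0,"tz": 0.05,"turn": 0,"fingers": 0.5},
    {"tx": 0,"ty": 0,"tz": 0.05,"turn": 0,"fingers": 0.5},
  ],
)

```text
time: 30.85
eef_pos: [0.5647, -0.2101, 0.1267]
ee_rot: [0.309, 0.169, 0.934, -0.059]
ft_force: [0.0, -0.3, 0.5]
grip_width: 0.0107
```

```bash
python3 look.py r4; python3 - <<'E'
from h import *
b=cv2.imread('pics/r4_1.png');c=cv2.imread('pics/r4_0.png');cv2.imwrite('pics/r4c.png',np.hstack([cv2.resize(b[160:360,120:300],(400,444),interpolation=2),cv2.resize(c,(400,444))]))
E
```

```text
t 30.85 q [ 0.381  0.543 -0.179  2.39   2.774  0.453 -1.285] 
p [ 0.5647 -0.2101  0.1267] f [ 0.03 -0.34  0.53] w 0.0107
tool x [-0.752  0.279 -0.597] y [ 0.352  0.936 -0.006] z [ 0.557 -0.215 -0.802] az -0.356 r 0.603 x-az 2.787
az -0.368 hoop rack x,y -0.0089 0.0043 z 0.2157
```

View pics/r4c.png

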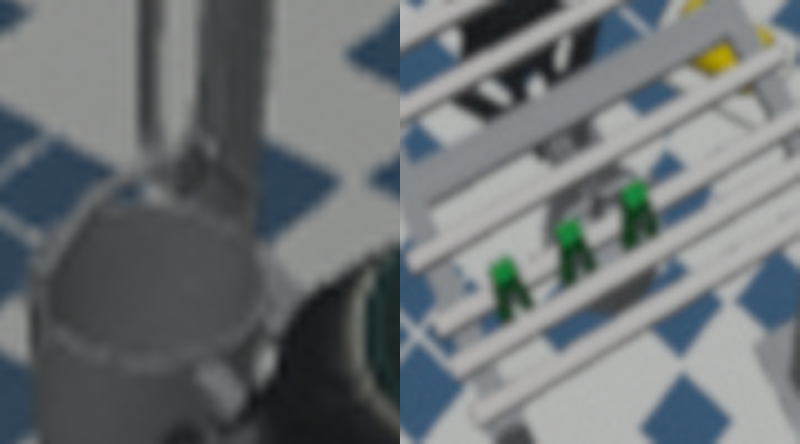

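Emit:
servo_tool(
  targets=[
    {"tx": 0,"ty": 0,"tz": 0,"turn": 0,"fingers": 1.6},
    {"tx": 0,"ty": 0,"tz": 0,"turn": 0,"fingers": 2.2},
    {"tx": 0,"ty": 0,"tz": 0,"turn": 0,"fingers": 3},
    {"tx": 0,"ty": 0,"tz": 0,"turn": 0,"fingers": 4},
    {"tx": 0,"ty": 0,"tz": 0,"turn": 0,"fingers": 4},
    {"tx": 0,"ty": 0,"tz": 0,"turn": 0,"fingers": 4},
  ],
)

```text
time: 31.7
eef_pos: [0.5648, -0.2101, 0.1267]
ee_rot: [0.309, 0.169, 0.934, -0.059]
ft_force: [0.4, -0.6, -0.3]
grip_width: 0.0398
```

```bash
python3 look.py r5; python3 - <<'E'
from h import *
snap('wrist','r5_w')
b=cv2.imread('pics/r5_1.png');c=cv2.imread('pics/r5_w.png');cv2.imwrite('pics/r5c.png',np.hstack([b,cv2.resize(c,(400,400))]))
E
```

```text
t 31.7 q [ 0.381  0.543 -0.179  2.39   2.774  0.453 -1.285] 
p [ 0.5648 -0.2101  0.1267] f [ 0.4  -0.6  -0.27] w 0.0398
tool x [-0.752  0.279 -0.597] y [ 0.352  0.936 -0.006] z [ 0.557 -0.215 -0.802] az -0.356 r 0.603 x-az 2.787
az -0.368 hoop rack x,y -0.0088 0.0043 z 0.2157
```

View pics/r5c.png

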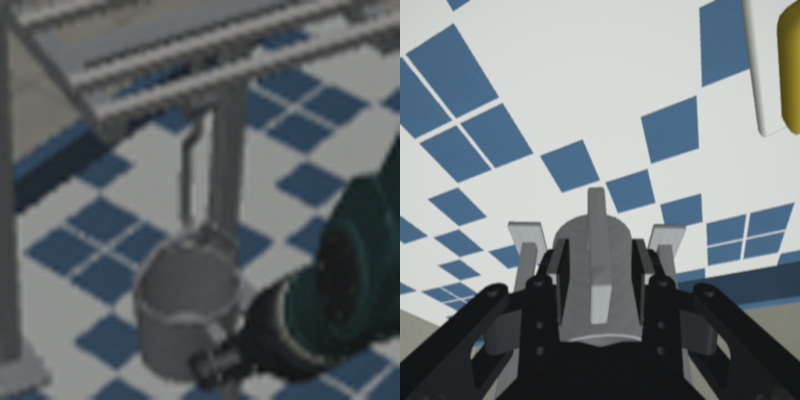

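Emit:
servo_tool(
  targets=[
    {"tx": -0.55,"ty": 0.2,"tz": 0.8,"turn": 0,"fingers": 4},
    {"tx": -1.1,"ty": 0.45,"tz": 1.6,"turn": 0,"fingers": 4},
    {"tx": -1.7,"ty": 0.65,"tz": 2.4,"turn": 0,"fingers": 4},
    {"tx": -2.5,"ty": 0.95,"tz": 3.5,"turn": 0,"fingers": 4},
    {"tx": -3.6,"ty": 1.4,"tz": 5.2,"turn": 0,"fingers": 4},
    {"tx": -4.5,"ty": 1.8,"tz": 6.4,"turn": 0,"fingers": 4},
    {"tx": -5,"ty": 2.0,"tz": 7,"turn": 0,"fingers": 4},
  ],
)

```text
time: 32.72
eef_pos: [0.5142, -0.1898, 0.1978]
ee_rot: [0.309, 0.169, 0.934, -0.059]
ft_force: [0.2, -0.6, -0.4]
grip_width: 0.0399
```

```bash
python3 look.py r6; python3 - <<'E'
from h import *
L=[]
for i in range(14):
    p=snap('side');L.append(p['image'].copy())
cv2.imwrite('pics/r6c.png',np.hstack([cv2.resize(L[k][100:190,255:320],(289,400),interpolation=2)[:,:,::-1] for k in (0,13)]))
a=[l[150:180,262:290].astype(float) for l in L];print([round(np.abs(a[i]-a[0]).mean(),2) for i in range(14)], get_state()['time'])
p=finder.pinpoint
x=snap('side')
for t in('cup_hoop','hook_seat','cup_centre','cup'): print(t,[(np.round(r['location'],1).tolist(),round(r['p'],2)) for r in p(x,t)[:5]])
E
```

```text
t 32.73 q [ 0.334  0.338 -0.137  2.461  2.706  0.321 -1.248] 
p [ 0.5142 -0.1898  0.1978] f [ 0.16 -0.59 -0.45] w 0.0399
tool x [-0.752  0.278 -0.598] y [ 0.352  0.936 -0.006] z [ 0.558 -0.215 -0.802] az -0.354 r 0.548 x-az 2.787
az -0.368 hoop rack x,y -0.0633 0.0047 z 0.2868
[np.float64(0.0), np.float64(1.86), np.float64(2.94), np.float64(3.88), np.float64(5.14), np.float64(6.38), np.float64(7.77), np.float64(8.93), np.float64(9.98), np.float64(10.59), np.float64(10.5), np.float64(9.98), np.float64(8.99), np.float64(7.7)] 33.525
cup_hoop [([348.9, 114.5], 0.74), ([259.4, 98.8], 0.73), ([286.1, 240.7], 0.61), ([149.4, 277.7], 0.6), ([171.3, 346.0], 0.48)]
hook_seat [([146.2, 276.2], 0.63)]
cup_centre [([305.3, 244.0], 0.9), ([365.7, 127.9], 0.87), ([275.2, 110.5], 0.77), ([166.9, 278.8], 0.75)]
cup [([312.3, 240.4], 0.88), ([282.0, 112.4], 0.78), ([370.6, 126.7], 0.74), ([174.0, 277.1], 0.56)]
```

View pics/r6c.png

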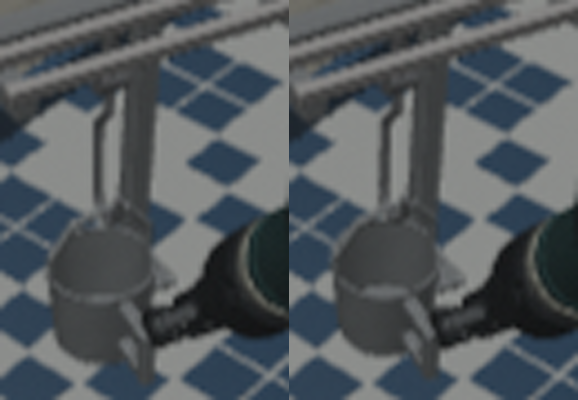

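Emit:
servo_tool(
  targets=[
    {"tx": -0.5,"ty": 0.5,"tz": 2,"turn": 0,"fingers": 4},
    {"tx": -1,"ty": 3,"tz": 4,"turn": 0,"fingers": 4},
    {"tx": -1,"ty": 8,"tz": 5,"turn": 0.1,"fingers": 4},
    {"tx": -1,"ty": 13,"tz": 6,"turn": 0.2,"fingers": 4},
    {"tx": -1,"ty": 18,"tz": 6,"turn": 0.3,"fingers": 4},
    {"tx": -1,"ty": 20,"tz": 6,"turn": 0.3,"fingers": 4},
    {"tx": -1,"ty": 20,"tz": 6,"turn": 0.3,"fingers": 4},
    {"tx": -1,"ty": 20,"tz": 6,"turn": 0.3,"fingers": 4},
  ],
)

```text
time: 34.78
eef_pos: [0.5047, 0.0092, 0.2567]
ee_rot: [0.314, 0.028, 0.949, -0.013]
ft_force: [-0.6, -1.2, -0.7]
grip_width: 0.0398
```

```bash
cat > mon.py <<'E'
from st import *
import sys
t=sys.argv[1]
L=[];T=[]
for i in range(26):
    p=snap('side');L.append(p['image'].copy());T.append(get_state()['time'])
cv2.imwrite(f'pics/{t}.png',np.hstack([cv2.resize(L[k][95:190,250:315],(266,390),interpolation=2)[:,:,::-1] for k in (0,8,25)]))
# track cup by phase correlation
r=[cv2.phaseCorrelate(np.float32(cv2.cvtColor(L[0][130:190,255:305],cv2.COLOR_RGB2GRAY)),np.float32(cv2.cvtColor(l[130:190,255:305],cv2.COLOR_RGB2GRAY)))[0] for l in L]
print([round(float(np.abs(l[145:185,258:300].astype(float)-L[0][145:185,258:300]).mean()),1) for l in L]);print(np.round(r,2).tolist());st()
E
python3 mon.py s1
```

```text
[0.0, 1.7, 2.4, 3.0, 3.5, 3.8, 4.0, 4.0, 4.1, 4.1, 3.8, 3.3, 2.7, 2.3, 1.7, 1.6, 1.7, 1.7, 1.5, 1.8, 2.3, 2.9, 3.4, 3.9, 4.3, 4.4]
[[0.0, 0.0], [0.02, -0.03], [-0.06, -0.05], [-0.11, -0.04], [-0.18, -0.08], [-0.23, -0.02], [-0.3, -0.07], [-0.29, -0.07], [-0.28, -0.08], [-0.31, -0.02], [-0.27, -0.05], [-0.21, -0.1], [-0.18, -0.08], [-0.1, -0.09], [-0.09, -0.06], [-0.02, -0.05], [0.01, -0.05], [0.02, -0.05], [-0.02, -0.02], [-0.09, -0.06], [-0.11, -0.04], [-0.19, -0.05], [-0.27, -0.11], [-0.27, -0.04], [-0.31, -0.05], [-0.3, -0.06]]
t 36.08 q [-0.28   0.151  0.079  2.489  2.24   0.191 -0.893] 
p [0.5048 0.0099 0.2568] f [ 0.12 -0.08  0.42] w 0.0399
tool x [-0.801  0.044 -0.597] y [ 0.059  0.998 -0.006] z [ 0.596 -0.04  -0.802] az 0.02 r 0.505 x-az 3.087
```

View pics/s1.png

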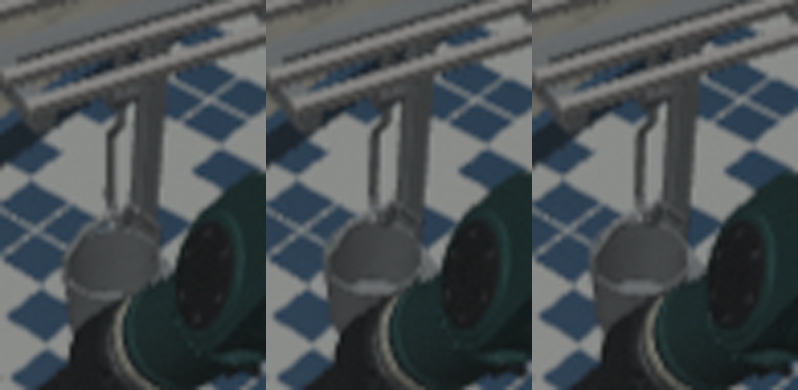

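Emit:
servo_tool(
  targets=[
    {"tx": 6,"ty": 12,"tz": 25,"turn": 0.2,"fingers": 4},
    {"tx": 6,"ty": 12,"tz": 25,"turn": 0.2,"fingers": 4},
    {"tx": 6,"ty": 12,"tz": 25,"turn": 0.2,"fingers": 4},
    {"tx": 6,"ty": 12,"tz": 25,"turn": 0.2,"fingers": 4},
    {"tx": 6,"ty": 12,"tz": 25,"turn": 0.2,"fingers": 4},
    {"tx": 6,"ty": 12,"tz": 25,"turn": 0.2,"fingers": 4},
  ],
)

```text
time: 36.83
eef_pos: [0.5151, 0.021, 0.317]
ee_rot: [0.301, -0.04, 0.953, -0.001]
ft_force: [0.1, -0.3, 0.3]
grip_width: 0.0399
```

```bash
python3 mon.py s2
```

```text
[0.0, 5.5, 4.5, 2.6, 1.5, 2.1, 2.5, 2.7, 3.0, 3.0, 3.1, 3.1, 3.1, 2.9, 2.9, 2.6, 2.3, 2.0, 1.6, 1.7, 2.0, 2.0, 2.0, 1.9, 1.9, 1.9]
[[0.0, 0.0], [-0.28, -0.33], [-0.19, -0.26], [-0.08, -0.16], [-0.03, -0.02], [0.07, 0.03], [0.06, 0.12], [0.11, 0.13], [0.13, 0.13], [0.12, 0.13], [0.2, 0.11], [0.18, 0.11], [0.23, 0.02], [0.16, -0.03], [0.13, 0.04], [0.07, 0.07], [0.12, 0.02], [0.02, 0.03], [0.0, 0.03], [-0.01, -0.06], [-0.09, -0.08], [-0.07, -0.11], [-0.05, -0.1], [-0.04, -0.09], [0.02, -0.09], [0.04, -0.02]]
t 38.12 q [ 0.243  0.061 -0.435  2.36   0.754  0.159  0.757] 
p [0.5156 0.0213 0.3171] f [-0.07 -0.43 -0.13] w 0.0397
tool x [-0.814 -0.076 -0.576] y [-0.075  0.997 -0.025] z [ 0.576  0.023 -0.817] az 0.041 r 0.516 x-az -3.049
```

View pics/s2.png

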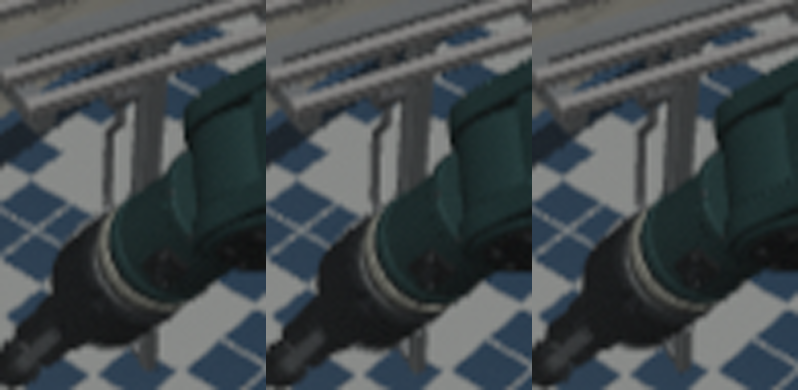

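Emit:
servo_tool(
  targets=[
    {"tx": 8,"ty": 25,"tz": 15,"turn": 0.2,"fingers": 4},
    {"tx": 8,"ty": 25,"tz": 15,"turn": 0.2,"fingers": 4},
    {"tx": 8,"ty": 25,"tz": 15,"turn": 0.2,"fingers": 4},
    {"tx": 8,"ty": 25,"tz": 15,"turn": 0.2,"fingers": 4},
    {"tx": 8,"ty": 25,"tz": 15,"turn": 0.2,"fingers": 4},
    {"tx": 8,"ty": 25,"tz": 15,"turn": 0.2,"fingers": 4},
    {"tx": 8,"ty": 25,"tz": 15,"turn": 0.2,"fingers": 4},
    {"tx": 8,"ty": 25,"tz": 15,"turn": 0.2,"fingers": 4},
  ],
)

```text
time: 39.12
eef_pos: [0.5952, 0.2702, 0.4659]
ee_rot: [0.3, -0.134, 0.944, 0.029]
ft_force: [0.7, -0.7, 0.1]
grip_width: 0.04
```

```bash
python3 mon.py s3; python3 -c "
from h import *
a=snap('scene');b=snap('side');import pickle;pickle.dump((a,b),open('s3.pkl','wb'))
cv2.imwrite('pics/s3b.png',cv2.resize(np.hstack([a['image'],b['image']])[:,:,::-1],(800,300)))"
```

```text
[0.0, 1.6, 2.1, 2.3, 2.1, 1.7, 1.5, 2.3, 3.3, 4.2, 4.9, 5.4, 5.6, 5.4, 5.0, 4.2, 3.2, 2.0, 1.1, 1.3, 1.9, 2.2, 2.2, 1.9, 1.4, 2.0]
[[0.0, 0.0], [0.04, 0.08], [0.11, 0.09], [0.15, 0.07], [0.11, 0.07], [-0.02, 0.06], [-0.11, 0.05], [-0.22, 0.0], [-0.29, -0.13], [-0.3, -0.22], [-0.33, -0.21], [-0.35, -0.28], [-0.33, -0.26], [-0.31, -0.25], [-0.28, -0.24], [-0.25, -0.2], [-0.2, -0.16], [-0.14, -0.05], [-0.05, 0.01], [0.02, 0.06], [0.11, 0.06], [0.13, 0.06], [0.11, 0.06], [0.01, 0.08], [-0.08, 0.02], [-0.18, -0.0]]
t 40.42 q [ 0.066  0.14  -0.735  1.891  0.554  0.636  0.852] 
p [0.5956 0.2713 0.4671] f [0.87 0.13 0.64] w 0.0398
tool x [-0.783 -0.236 -0.576] y [-0.271  0.962 -0.025] z [ 0.56   0.136 -0.817] az 0.427 r 0.654 x-az -2.849
```

View pics/s3.png

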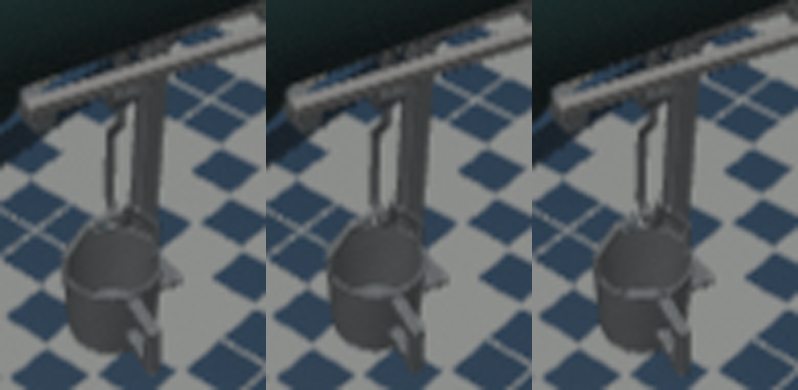

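View pics/s3b.png

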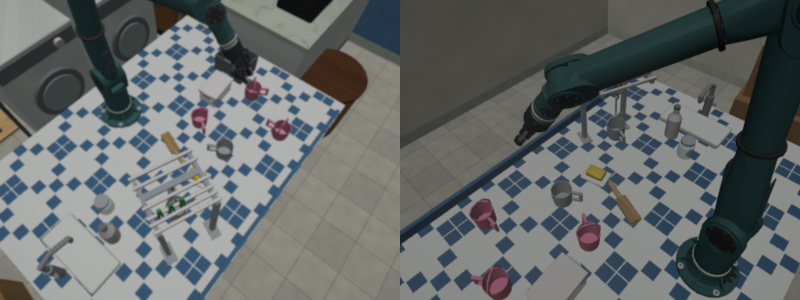

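```bash
cat > mon2.py <<'E'
from st import *
from cupov import *
import sys,pickle
L=[];T=[]
n=int(sys.argv[2])
for i in range(n):
    T.append(get_state()['time']);p=snap('side');L.append(p)
pickle.dump(L[-1],open('m2.pkl','wb'))
g=[cv2.cvtColor(l['image'],cv2.COLOR_RGB2GRAY).astype(np.float32) for l in L]
def track(r0,r1,c0,c1):
    t=g[0][r0:r1,c0:c1];o=[]
    for x in g:
        R=cv2.matchTemplate(x[r0-6:r1+6,c0-6:c1+6],t,cv2.TM_CCOEFF_NORMED);_,_,_,m=cv2.minMaxLoc(R);px,py=m
        def sp(a,b,c): d=a-2*b+c; return 0 if d==0 else .5*(a-c)/d
        px2=px+(sp(R[py,px-1],R[py,px],R[py,px+1]) if 0<px<12 else 0);py2=py+(sp(R[py-1,px],R[py,px],R[py+1,px]) if 0<py<12 else 0)
        o.append((px2-6,py2-6))
    return np.array(o)
for nm,b in(('cupbody',(158,180,266,280)),('hook',(124,145,273,281)),('rim',(146,158,266,290))):
    o=track(*b);print(nm,'pp',np.ptp(o,axis=0).round(2),o[:,0].round(1).tolist())
print('t',T[0],T[-1])
E
python3 mon2.py x 24
```

```text
cupbody pp [1.5  1.81] [-0.0, -0.0, -0.10000000149011612, -0.0, 0.0, 0.10000000149011612, 0.10000000149011612, 0.8999999761581421, 0.800000011920929, 0.800000011920929, 1.399999976158142, 1.399999976158142, 1.399999976158142, 1.399999976158142, 0.699999988079071, 0.6000000238418579, 0.800000011920929, 0.0, -0.0, 0.0, -0.10000000149011612, -0.10000000149011612, -0.0, 0.0]
hook pp [0.62 1.08] [-0.0, -0.10000000149011612, -0.10000000149011612, -0.10000000149011612, -0.10000000149011612, -0.0, 0.10000000149011612, 0.10000000149011612, 0.30000001192092896, 0.4000000059604645, 0.30000001192092896, 0.5, 0.5, 0.4000000059604645, 0.4000000059604645, 0.30000001192092896, 0.20000000298023224, 0.10000000149011612, -0.0, -0.10000000149011612, -0.10000000149011612, -0.10000000149011612, -0.10000000149011612, -0.0]
rim pp [1.14 0.59] [0.0, -0.10000000149011612, -0.10000000149011612, -0.10000000149011612, -0.0, 0.10000000149011612, 0.20000000298023224, 0.4000000059604645, 0.699999988079071, 0.8999999761581421, 0.8999999761581421, 1.0, 1.0, 0.8999999761581421, 0.800000011920929, 0.6000000238418579, 0.4000000059604645, 0.10000000149011612, 0.10000000149011612, -0.10000000149011612, -0.10000000149011612, -0.10000000149011612, -0.10000000149011612, 0.0]
t 40.525 41.675
```

Emit:
servo_tool(
  targets=[
    {"tx": 0,"ty": 0,"tz": 0,"turn": 0,"fingers": 4},
    {"tx": 0,"ty": 0,"tz": 0,"turn": 0,"fingers": 4},
    {"tx": 0,"ty": 0,"tz": 0,"turn": 0,"fingers": 4},
    {"tx": 0,"ty": 0,"tz": 0,"turn": 0,"fingers": 4},
    {"tx": 0,"ty": 0,"tz": 0,"turn": 0,"fingers": 4},
    {"tx": 0,"ty": 0,"tz": 0,"turn": 0,"fingers": 4},
    {"tx": 0,"ty": 0,"tz": 0,"turn": 0,"fingers": 4},
    {"tx": 0,"ty": 0,"tz": 0,"turn": 0,"fingers": 4},
  ],
)

```text
time: 42.72
eef_pos: [0.5956, 0.2712, 0.4671]
ee_rot: [0.301, -0.134, 0.944, 0.029]
ft_force: [0.2, -0.1, 0.8]
grip_width: 0.0404
```

Emit:
servo_tool(
  targets=[
    {"tx": 0,"ty": 0,"tz": 0,"turn": 0,"fingers": 4},
    {"tx": 0,"ty": 0,"tz": 0,"turn": 0,"fingers": 4},
    {"tx": 0,"ty": 0,"tz": 0,"turn": 0,"fingers": 4},
    {"tx": 0,"ty": 0,"tz": 0,"turn": 0,"fingers": 4},
    {"tx": 0,"ty": 0,"tz": 0,"turn": 0,"fingers": 4},
    {"tx": 0,"ty": 0,"tz": 0,"turn": 0,"fingers": 4},
    {"tx": 0,"ty": 0,"tz": 0,"turn": 0,"fingers": 4},
    {"tx": 0,"ty": 0,"tz": 0,"turn": 0,"fingers": 4},
  ],
)

```text
time: 43.72
eef_pos: [0.5956, 0.2712, 0.4671]
ee_rot: [0.301, -0.134, 0.944, 0.029]
ft_force: [0.3, -0.2, -0.3]
grip_width: 0.0399
```

Emit:
servo_tool(
  targets=[
    {"tx": 0,"ty": 0,"tz": 0,"turn": 0,"fingers": 4},
    {"tx": 0,"ty": 0,"tz": 0,"turn": 0,"fingers": 4},
    {"tx": 0,"ty": 0,"tz": 0,"turn": 0,"fingers": 4},
    {"tx": 0,"ty": 0,"tz": 0,"turn": 0,"fingers": 4},
    {"tx": 0,"ty": 0,"tz": 0,"turn": 0,"fingers": 4},
    {"tx": 0,"ty": 0,"tz": 0,"turn": 0,"fingers": 4},
    {"tx": 0,"ty": 0,"tz": 0,"turn": 0,"fingers": 4},
    {"tx": 0,"ty": 0,"tz": 0,"turn": 0,"fingers": 4},
  ],
)

```text
time: 44.72
eef_pos: [0.5956, 0.2712, 0.4671]
ee_rot: [0.301, -0.134, 0.944, 0.029]
ft_force: [0.7, 0.2, 0.4]
grip_width: 0.0403
```

```bash
python3 mon2.py x 24; python3 - <<'E'
from cupov import *
import pickle
p=pickle.load(open('m2.pkl','rb'))
F=rk(.633,-.241,-.373)
H=[(F(0,0,.337),F(0,0,.2135),(255,255,0)),(F(-.005,0,.2135),F(.005,0,.2135),(0,255,0))]
draw(p,'u1',(100,190,240,330),4.44,[]);draw(p,'u2',(100,190,240,330),4.44,cupsegs(.633,-.241,-.373,.0765)+H)
cv2.imwrite('pics/u.png',np.hstack([cv2.imread('pics/u1.png'),cv2.imread('pics/u2.png')]))
E
```

```text
cupbody pp [0.67 1.44] [0.0, 0.10000000149011612, 0.10000000149011612, -0.0, -0.0, -0.10000000149011612, -0.6000000238418579, -0.5, -0.6000000238418579, -0.6000000238418579, -0.6000000238418579, -0.5, -0.5, -0.5, -0.4000000059604645, 0.0, 0.0, 0.0, 0.0, 0.10000000149011612, 0.0, -0.0, -0.0, -0.0]
hook pp [0.65 0.95] [-0.0, 0.0, -0.0, -0.10000000149011612, -0.20000000298023224, -0.30000001192092896, -0.4000000059604645, -0.30000001192092896, -0.6000000238418579, -0.6000000238418579, -0.6000000238418579, -0.6000000238418579, -0.6000000238418579, -0.4000000059604645, -0.4000000059604645, -0.30000001192092896, -0.20000000298023224, -0.10000000149011612, -0.0, 0.0, -0.0, -0.10000000149011612, -0.10000000149011612, -0.20000000298023224]
rim pp [0.87 0.74] [0.0, 0.0, -0.0, -0.10000000149011612, -0.20000000298023224, -0.4000000059604645, -0.6000000238418579, -0.800000011920929, -0.699999988079071, -0.800000011920929, -0.800000011920929, -0.800000011920929, -0.699999988079071, -0.699999988079071, -0.6000000238418579, -0.4000000059604645, -0.20000000298023224, -0.10000000149011612, -0.0, 0.0, 0.0, -0.0, -0.10000000149011612, -0.30000001192092896]
t 44.725 45.875
```

View pics/u.png

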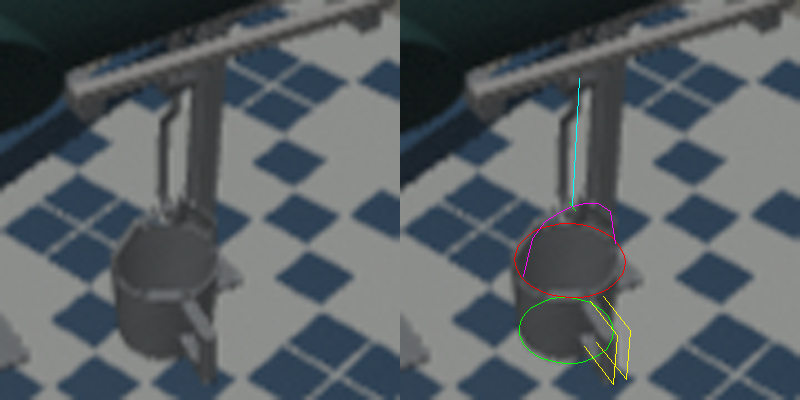

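```bash
python3 -c "
from h import *
print(arm.close_job()); print(get_state()['time'])"
```

```text
the job is handed in; nothing more can be done
None
the job is handed in; nothing more can be done
```

I stilled the hook with the closed fingertips, then hung the grey hooped cup in it by the hoop. The job was handed in at about 46 s of the 72 s allowed. No verdict was returned.

**Tool lean:** The move commands give only shifts and a turn about the vertical. To get the tool to lean back I pushed it against the edge of the arm's reach until it leaned about 36°, then kept that lean for the rest of the job.

**Hook:** I held the fingertips against the front of the hook until a 0.5 s run of side pictures showed no motion beyond image noise. Then I backed away slowly.

**Cup:** I took it by the outer bar of the handle, lifted it, brought the hoop over the gap and lowered it. The vertical force reading went from about -1.3 N to positive, so the hook was bearing the cup. I then opened the fingers and drew back along the tool axis.

**Last checks:**
- **Seating:** the side picture shows the hoop in the hook and the cup clear of the slab. At lowering, my estimate put the hoop within about 5 mm of the seat point.
- **Swing:** the cup still swung slightly, with under 1 pixel of sideways motion. That is roughly 2 to 3 mm, or about 10 to 15 mm/s against the 80 mm/s limit.
- **Tilt:** the cup leans a few degrees towards its handle. I judged this by eye from the picture overlay and did not measure it.
- **Robot:** the gripper was open and well away from the rack, more than 0.4 m from the hook.
- **Other things:** those I could see looked unmoved. I checked this by eye only, in pictures taken about 5 s before handing in.
- **Disagreement:** my outline of the cup was off by 3 to 4 mm from the pictures in places, and I corrected for it by eye before lowering.

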